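# Stand the cassette board up under the lamp for reading

### The arm

A 7-joint arm with a two-finger parallel gripper is mounted at the origin on the work surface. World frame = base frame: x ahead of the robot, y to its left, z up, the work surface at z = 0. Lengths are in m, angles in rad, forces in N, time in s.
With the tool pointing down it reaches from about 0.425 to 0.925 m from the base axis. Payload 6.8 kg.
Tool frame: the origin (TCP) lies on the centre line of the jaws, within the pads' length; the fingertips stand 17 mm ahead of it and the grasp point (between the pads) lies 2 mm behind it (nose_length is the distance from the TCP to the fingertips, in m); z points along the fingers, x is the direction in which the jaws open and shut, and the axes are right-handed (so a half turn about z gives the same grasp; the last joint's range is limited). The gripper opens to 85 mm and grips with 20 to 120 N. Pads are 22 mm wide; open, the fingers measure 114 mm over their backs; the gripper's body (76 mm by 85 mm) begins 54 mm behind the grasp point. The pads swing forward as they close: fully open they stand 13 mm farther back than shut.
Start: joints at [-1.334, 0.477, 0.022, 1.555, -0.011, 1.109, -0.083], TCP at [0.228, 0.635, 0.21] pointing down, gripper open.
Joint ranges: [-2.96, 2.96], [-0.34, 2.1], [-1.41, 1.46], [0.24, 2.44], [-1.37, 4.51], [0.17, 1.92], [-2.96, 2.96]. Speed limits (rad/s): [2.39, 2.39, 3.14, 3.14, 3.14, 3.14, 3.14].

### API

Orientations are given as a unit quaternion [w, x, y, z].
In Python, from station import * gives the robot as it stands.
- The arm moves only by the tool send_rows, never from a script. Its argument "commands" is a list of rows, each an object with "translation": the shift along the tool's x, y, z in m, a list of three; "rot": the turn, a rotation vector about the tool's x, y, z in degrees, a list of three; "grip": the finger opening in m, from 0 to 0.0854. In form: [{"translation": [tx, ty, tz], "rot": [rx, ry, rz], "grip": grip}, ...]. A call has exactly 5 rows; each row shifts and turns the commanded pose from where the row before left it, along the tool's axes as they then stand; what a row does not reach is not made up. A row lasts 1/12 s, in which the tool goes at most 41.7 mm and 7.16 degrees, less where a joint would pass 70% of its speed; a pose out of reach is approached as far as the arm can. A call with a gripper value outside its range is refused whole. The fingers move at their own pace and stop on an object; "force" is the grip in N (left out, the last holds). Time passes only in rows, so rows that do not move let the fingers close, or fill a call up. It gives the time, the measured TCP pose, the force and the opening at its end, in the units of the state.
- get_obs(): the state, without advancing time (a new reading comes with each control period).
- read_camera(name): name is "side" or "top"; returns a dict with "pixels" (420x560x3 uint8, red, green, blue), "depth" (420x560 float32, m along the optical axis (not along the pixel's ray), 0 where there is no reading), "mtx" (3x3 intrinsics, pixels), "dist" ([k1, k2, p1, p2, k3] as OpenCV has them; the pictures are not rectified), "extrinsics" (4x4, takes a point from camera to world coordinates). Camera axes: x right, y up, looking along -z (the intrinsics and any distortion apply to the point x, -y, -z); pixel columns grow to the right and rows downward; lengths in m; the calibration is good to about 2 mm. A picture is of the moment at which its call begins.
- hand_in(): hands the job in, once; it reports no verdict.
The state is a dict: "t": time; "q": joint angles; "joint_vel": joint speeds; "joint_torque": joint torques, N m; "eef_pos": TCP position; "tool_rot": TCP orientation; "contact_force": force on the tool from outside, world axes, zero at the start; "torque": the same for the moment, N m; "gripper_width": opening from 0.0 (shut) to 1.0 (fully open).
Only numpy, scipy, OpenCV 4.12 (cv2) and the standard library are available. Lean on these libraries where they do the work, as an engineer would, in place of code of your own. Each camera call takes 0.05 s, during which the arm holds its last target.

### The job

The tests on the cassette board are ready to be read: stand the board on end in the gap between the white tray and the desk screen, leaning back against the screen with the cassettes facing out, and its foot tucked up against the outside of the tray's rim so that it cannot slide; set it down, do not let it fall. Light it by turning only the lamp's outer ring clockwise to full brightness, leaving the small tone knob in its middle as it is. Do not push the other things about, and let go of everything at the end.

Things in the scene. Friction and masses are not known exactly. Their poses are not given: they have to be found in the camera images.
- board_center (a point): centre of the cassette board: stiff light-grey plastic, 200 long (its x axis) x 64 wide (y) x 10 mm thick, 0.13-0.25 kg, with four white test cassettes (70 x 20 mm) clipped flat on its +z face, standing 3 mm proud. Starts flat, cassettes up, on a 40 mm high carton, overhanging it 9 mm at the long sides, 10 mm at the ends. Grip across the 64 mm width. Either end may be the foot.
- board_end_a (a point): centre of the board's end face at its +x end (100 mm from its centre, mid-thickness)
- board_end_b (a point): centre of the board's end face at its -x end (100 mm from its centre, mid-thickness)
- board: the cassette board itself; origin at the centre of its plain underside (5 mm under point board_center), same axes
- carton: white swab carton under the board, 180 long (x axis) x 46 wide x 40 mm high, fixed to the desk; origin at the centre of its underside
- screen: upright white desk screen with aluminium edges, fixed: 424 mm long (its x axis), 246 high, 18 thick. Origin on the desk at the foot, mid-length, of the face that looks to the tray; +y is that face's normal, towards the tray. The face is flat (y = 0) from 5 to 238 mm high.
- tray: white work tray, fixed on the desk beside and parallel to the screen: 300 (x axis) x 200 (y axis) mm outside, upright rim 22 mm high, 5 thick. Origin at the centre of its underside; its outer rim face towards the screen is at y = -100 mm in its own frame. Between that face and the screen the bare desk (height 0) shows as a gap of 75 to 100 mm, different each time.
- dimmer_ring (a joint): outer ring of the lamp's double control: dark knurled ring with a white line on top, 58 mm diameter, upright axis; the brightness. 0 = dimmest, grows clockwise seen from above, 2.4 rad = end stop, full brightness: the line then points at the broadest of the black ticks on the base. It starts 0.9 to 1.4 rad short of that. Stiff enough (0.06 N m) to stay where left; turns freely of the inner knob.
- ring_grip (a point): on the axis of the double control on the lamp's base, half-way up the outer ring, which spans 14 mm below to 12 above this point. The lamp's flat base top (200 x 130 mm) lies 30 mm below; the inner tone knob, 28 mm wide, spans 13 to 31 mm above. The black neck rises 122 mm away along this point's +x, arches over to its -y side up to 0.28 m high and ends in a white shade 85 mm wide, all over 90 mm away from the axis.
- tone_mark (a point): outer end of the black line on top of the small aluminium inner tone knob, 12 mm from the axis: shows how that knob is turned
- disinfectant: white disinfectant bottle with a red cap, 58 mm diameter, 172 mm tall, standing loose between the board, the tray and the lamp; origin at the centre of its underside
- dropper: small white dropper bottle with a blue cap, 25 mm diameter, 58 mm tall, standing loose in the tray; origin at the centre of its underside
- spare_cassette0: loose white test cassette, 70 x 20 x 5 mm, lying in the tray; origin at the centre of its underside
- spare_cassette1: loose white test cassette, 70 x 20 x 5 mm, lying in the tray; origin at the centre of its underside
- desk_timer: white desk timer, 65 x 70 x 22 mm, lying loose to the left; origin at the centre of its underside
- kit_box: closed white and violet test-kit box, 85 x 150 x 60 mm, loose, at the left; origin at the centre of its underside
Not all that is in view belongs to the job. Of the things that look like the board, the smaller one is meant.

How it is judged:
At the end, for the whole second after the job is handed in: Board at rest on end in the gap, cassettes out: foot centre under 12 mm high and under 18 mm from the outside of the tray rim; upper end centre within 12 mm of the screen, over 150 mm high; board middle within 125 mm of the tray middle along the rim. Ring within 0.12 rad of its 2.4 rad stop (((height (world z) of board_end_a below 0.012 m and y of board_end_a in the frame of tray between -0.118 and -0.1 m and y of board_end_b in the frame of screen between 0 and 0.012 m and height (world z) of board_end_b above 0.15 m) or (height (world z) of board_end_b below 0.012 m and y of board_end_b in the frame of tray between -0.118 and -0.1 m and y of board_end_a in the frame of screen between 0 and 0.012 m and height (world z) of board_end_a above 0.15 m)) and angle between board's own z axis and vertical below 1.4 rad and x of board_center in the frame of tray between -0.125 and 0.125 m and linear speed of board below 0.02 m/s and value of joint dimmer_ring above 2.28 rad); the robot touches nothing.
It fails at once if the board is dropped or thrown (moves faster than 0.6 m/s while out of the fingers) (linear speed of board above 0.6 m/s and contact force between the fingers and board below 0.1 N).
It fails at once if the inner tone knob is turned (its mark moves more than 3 mm) (distance of tone_mark from where it was at the start of the episode above 0.003 m).
It fails at once if another thing on the desk is pushed more than 25 mm or tipped (distance of any of disinfectant, dropper, spare_cassette0, spare_cassette1, desk_timer, kit_box from where it was at the start of the episode above 0.025 m or angle between any of disinfectant, dropper, desk_timer, kit_box's own z axis and vertical above 0.5 rad).
It also fails if it takes over 58 s, if anything falls off the work surface, if the arm or the gripper's body presses on something with over 40 N, if the wrist force passes 120 N, or if a joint passes its speed limit or range.

## Working session

There is one attempt and no reset: what is moved stays moved. The work goes in short steps, Python scripts to look and compute and a tool call to move; the robot and the scene stay as the last step left them, time stands still between calls to the robot, and variables do not carry over. Pictures are saved under pics/ and viewed, and the job is handed in when it is done.

Besides the shell and the picture viewer there is one more tool, called by a JSON object that holds its "op" and its "data". send_rows: Moves the arm, as the interface text tells. Its arguments: {"type":"object","properties":{"commands":{"type":"array","items":{"type":"object","properties":{"translation":{"type":"array","items":{"type":"number"}},"rot":{"type":"array","items":{"type":"number"}},"grip":{"type":"number"}}}},"force":{"type":"number"}},"required":["commands"]}

```bash
ls; mkdir -p pics; python3 - <<'E'
from station import *
import cv2, numpy as np
o=get_obs()
for k,v in o.items(): print(k,np.round(v,4))
for n in ["side","top"]:
    c=read_camera(n); np.savez(f"cam_{n}.npz",**c)
    cv2.imwrite(f"pics/{n}0.png",c["pixels"][:,:,::-1]); print(n,c["mtx"],c["dist"],c["extrinsics"])
E
```

```text
pics
t 0.0
q [-1.3341  0.4778  0.0223  1.5565 -0.0115  1.1093 -0.0831]
joint_vel [-0.0016  0.0005  0.0011 -0.0015 -0.0002 -0.0001 -0.0002]
joint_torque [ 6.00000e-04 -5.96464e+01  1.60890e+00 -2.81177e+01  1.26000e-02
  9.50000e-03 -0.00000e+00]
eef_pos [0.228  0.6347 0.2086]
tool_rot [ 6.000e-04  8.179e-01  5.753e-01 -7.000e-04]
contact_force [-0.239  -0.137   0.6826]
torque [ 0.0528 -0.0184  0.018 ]
gripper_width 0.9966
side [[421.36738791   0.         275.03394397]
 [  0.         421.36738791 208.15663073]
 [  0.           0.           1.        ]] [-0.11989861  0.          0.          0.          0.        ] [[ 0.84569682  0.40735999 -0.34475314  0.04793389]
 [-0.53360041  0.65541141 -0.53451518 -0.51829442]
 [ 0.00821504  0.63599821  0.77164681  0.91006539]
 [ 0.          0.          0.          1.        ]]
top [[398.08903222   0.         276.06259457]
 [  0.         398.08903222 215.75682794]
 [  0.           0.           1.        ]] [-0.03736981  0.          0.          0.          0.        ] [[ 0.02741124  0.99605096 -0.08444586  0.30794778]
 [-0.99961096  0.02774836  0.00282083  0.07665609]
 [ 0.00515292  0.08433569  0.99642408  1.10605282]
 [ 0.          0.          0.          1.        ]]
```

View pics/side0.png

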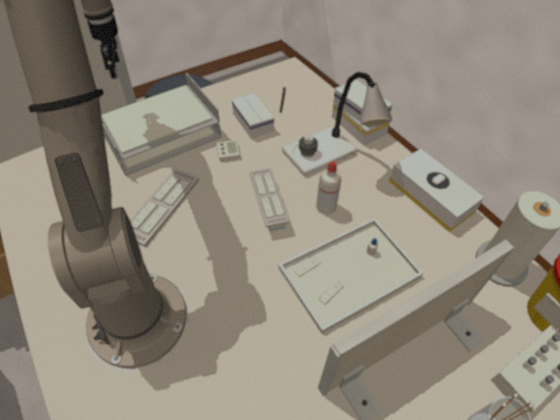

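View pics/top0.png

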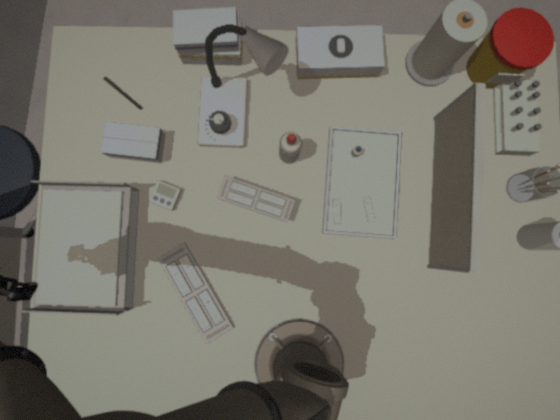

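The side view shows two board-like things: one at px (268,198), the other at (165,205). In the top view they are at (258,198) and (197,292). The double control is at top (220,123), the tray at (363,183) and the screen at (455,190). I'll measure them next.

```bash
cat > h.py <<'E'
import numpy as np, cv2
def cloud(c):
    H,W=c["depth"].shape
    u,v=np.meshgrid(np.arange(W),np.arange(H))
    p=cv2.undistortPoints(np.stack([u,v],-1).reshape(-1,1,2).astype(np.float64),c["mtx"],c["dist"]).reshape(H,W,2)
    d=c["depth"]
    P=np.stack([p[...,0]*d,-p[...,1]*d,-d],-1)
    T=c["extrinsics"]
    Q=P@T[:3,:3].T+T[:3,3]
    Q[d<=0]=np.nan
    return Q
def proj(c,X):
    T=np.linalg.inv(c["extrinsics"]); X=np.atleast_2d(X)
    p=X@T[:3,:3].T+T[:3,3]
    p=p*[1,-1,-1]
    return cv2.projectPoints(p,np.zeros(3),np.zeros(3),c["mtx"],c["dist"])[0].reshape(-1,2)
def load(n):
    return dict(np.load(f"cam_{n}.npz"))
def at_height(c,uv,z):
    uv=np.atleast_2d(uv).astype(float)
    p=cv2.undistortPoints(uv.reshape(-1,1,2),c["mtx"],c["dist"]).reshape(-1,2)
    T=c["extrinsics"]; r=np.c_[p[:,0],-p[:,1],-np.ones(len(p))]@T[:3,:3].T
    s=(z-T[2,3])/r[:,2]
    return T[:3,3]+s[:,None]*r
E
python3 - <<'E'
from h import *
t=load("top"); s=load("side")
for nm,c,pts in [("top",t,[(258,198),(197,292),(219,123),(363,183),(500,300),(330,130),(400,130),(325,235),(396,236),(455,190),(290,140),(358,151),(232,90),(216,80)]),("side",s,[(268,198),(165,205),(308,147),(350,270),(450,320),(410,300)])]:
    Q=cloud(c)
    for (u,v) in pts: print(nm,u,v,np.round(Q[v,u],4))
# boards: mask heights
Q=cloud(t)
def rect(box,z0,z1):
    u0,v0,u1,v1=box
    R=Q[v0:v1,u0:u1].reshape(-1,3); m=(R[:,2]>z0)&(R[:,2]<z1)
    R=R[m]; print(box,len(R),np.round(np.median(R[:,2]),4),cv2.minAreaRect((R[:,:2]*1000).astype(np.float32)))
rect((205,165,310,230),.03,.08)
rect((155,235,240,345),.005,.1)
rect((155,235,240,345),.03,.1)
I=t["pixels"][:,:,::-1]
a=cv2.resize(I[160:350,150:310],None,fx=3.1,fy=3.1,interpolation=cv2.INTER_CUBIC)
b=cv2.resize(I[70:150,190:260],None,fx=7,fy=7,interpolation=cv2.INTER_CUBIC)
cv2.imwrite("pics/b1.png",a); cv2.imwrite("pics/l1.png",b)
E
```

```text
top 258 198 [0.443  0.123  0.0554]
top 197 292 [0.187  0.2823 0.0143]
top 219 123 [0.6343 0.2302 0.0876]
top 363 183 [ 0.4992 -0.1664  0.0105]
top 500 300 [ 1.837e-01 -5.565e-01 -1.000e-04]
top 330 130 [ 0.6448 -0.0706  0.0202]
top 400 130 [ 0.658  -0.2744 -0.0009]
top 325 235 [ 0.3519 -0.0644 -0.0032]
top 396 236 [ 0.3545 -0.2635 -0.0028]
top 455 190 [ 0.4633 -0.359   0.1571]
top 290 140 [0.5721 0.0454 0.1654]
top 358 151 [ 0.5792 -0.143   0.0519]
top 232 90 [0.7509 0.2072 0.0246]
top 216 80 [0.7654 0.2484 0.0558]
side 268 198 [0.435  0.1175 0.05  ]
side 165 205 [0.1942 0.2762 0.0115]
side 308 147 [0.6314 0.211  0.0688]
side 350 270 [ 0.5041 -0.1603  0.006 ]
side 450 320 [ 0.6177 -0.3975  0.0086]
side 410 300 [ 0.4339 -0.362   0.2476]
(205, 165, 310, 230) 1785 0.0524 ((443.17120361328125, 128.09800720214844), (200.13853454589844, 64.69721221923828), 72.49710083007812)
(155, 235, 240, 345) 3428 0.0162 ((193.6558074951172, 285.4831848144531), (296.0265197753906, 232.3160858154297), 1.9176145792007446)
(155, 235, 240, 345) 0 nan ((0.0, 0.0), (0.0, 0.0), 0.0)
  return _methods._mean(a, axis=axis, dtype=dtype,
  ret = ret.dtype.type(ret / rcount)
```

View pics/b1.png

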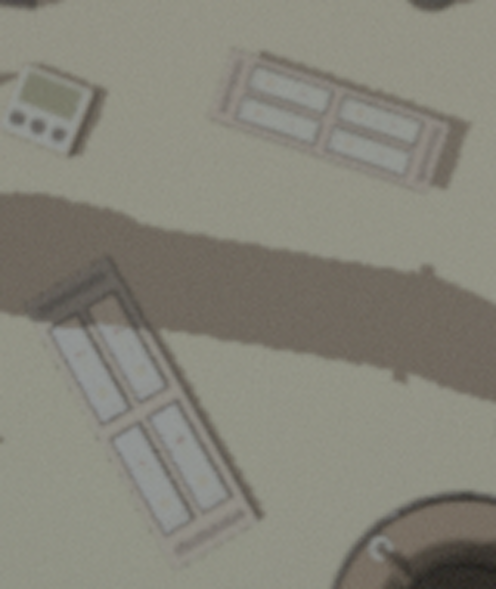

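View pics/l1.png

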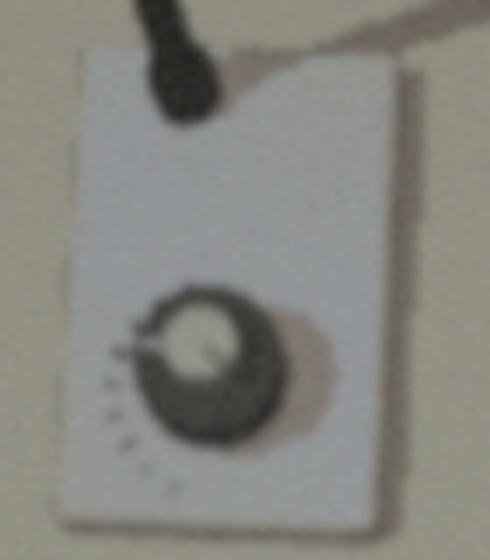

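The candidates in the top view are (258,198), raised on a carton and measuring 200x65 mm with its top at 52 mm, and (197,292), flat on the desk and clearly bigger. The crop agrees, so the smaller one at (258,198) is the target. Next I'll measure the tray, screen and ring accurately.

```bash
python3 - <<'E'
from h import *
np.set_printoptions(suppress=True)
t=load("top"); s=load("side")
Qt=cloud(t).reshape(-1,3); Qs=cloud(s).reshape(-1,3)
for nm,Q in (("top",Qt),("side",Qs)):
    print("==",nm)
    # desk
    m=(Q[:,0]>.2)&(Q[:,0]<.32)&(Q[:,1]>-.3)&(Q[:,1]<0)&(np.abs(Q[:,2])<.02); print("desk z",np.median(Q[m,2]))
    m=(Q[:,0]>.3)&(Q[:,0]<.72)&(Q[:,1]>-.30)&(Q[:,1]<-.03)&(Q[:,2]>.012)&(Q[:,2]<.03); print("tray rim",m.sum(),cv2.minAreaRect((Q[m,:2]*1000).astype(np.float32)))
    m=(Q[:,0]>.25)&(Q[:,0]<.75)&(Q[:,1]>-.46)&(Q[:,1]<-.31)&(Q[:,2]>.03)&(Q[:,2]<.22)
    R=Q[m]
    # RANSAC-ish plane y=a+bx+cz
    A=np.c_[np.ones(len(R)),R[:,0],R[:,2]]; w=np.ones(len(R),bool)
    for i in range(15):
        k=np.linalg.lstsq(A[w],R[w,1],rcond=None)[0]; r=R[:,1]-A@k; w=np.abs(r)<max(.006,np.std(r[w])*1.5)
    print("screen face",len(R),w.sum(),k,np.std(r[w]), R[w,0].min(),R[w,0].max())
    m=(Q[:,0]>.2)&(Q[:,0]<.8)&(Q[:,1]>-.46)&(Q[:,1]<-.31)&(Q[:,2]>.235); print("screen top",m.sum(),np.median(Q[m,2]),cv2.minAreaRect((Q[m,:2]*1000).astype(np.float32)))
    m=(Q[:,0]>.5)&(Q[:,0]<.68)&(Q[:,1]>.16)&(Q[:,1]<.28)&(Q[:,2]>.045)&(Q[:,2]<.11); print("ring",m.sum(), cv2.minEnclosingCircle((Q[m,:2]*1000).astype(np.float32)), np.percentile(Q[m,2],[5,25,50,75,95]))
    m=(Q[:,0]>.52)&(Q[:,0]<.78)&(Q[:,1]>.14)&(Q[:,1]<.32)&(Q[:,2]>.018)&(Q[:,2]<.04); print("base",np.median(Q[m,2]),cv2.minAreaRect((Q[m,:2]*1000).astype(np.float32)))
    m=(Q[:,0]>.5)&(Q[:,0]<.62)&(Q[:,1]>.0)&(Q[:,1]<.09)&(Q[:,2]>.06)&(Q[:,2]<.3); print("bottle",cv2.minEnclosingCircle((Q[m,:2]*1000).astype(np.float32)),Q[m,2].max())
    m=(Q[:,0]>.33)&(Q[:,0]<.56)&(Q[:,1]>.0)&(Q[:,1]<.25)&(Q[:,2]>.044)&(Q[:,2]<.062)&((Q[:,0]<.52)|(Q[:,1]>.09)); print("board",np.median(Q[m,2]),cv2.minAreaRect((Q[m,:2]*1000).astype(np.float32)))
# edges in overlay
I=cv2.resize(t["pixels"][110:290,310:500,::-1],None,fx=4,fy=3.3,interpolation=cv2.INTER_CUBIC); cv2.imwrite("pics/tray.png",I)
E
```

```text
== top
desk z 0.0006814976326332545
tray rim 1102 ((501.97100830078125, -161.48977661132812), (202.0880889892578, 299.66094970703125), 87.10507202148438)
screen face 5620 5620 [-0.33614892 -0.05108981 -0.00328143] 0.001100108245241316 0.26841308141007875 0.7020845835402363
screen top 2130 0.24614451383460123 ((484.17462158203125, -370.1407775878906), (25.508686065673828, 433.07000732421875), 87.03639221191406)
ring 401 ((587.2077026367188, 221.32627868652344), 87.86844635009766) [0.05290341 0.06716421 0.06937916 0.07542424 0.08931011]
base 0.026858670915640315 ((686.3735961914062, 232.17745971679688), (131.0887451171875, 188.52786254882812), 89.2976303100586)
bottle ((578.921875, 41.80345153808594), 29.19220542907715) 0.1760550181384397
board 0.052450667341207735 ((443.17120361328125, 128.09800720214844), (200.13853454589844, 64.69721221923828), 72.49710083007812)
== side
desk z -0.0003237996420039635
tray rim 1373 ((501.96331787109375, -162.8236083984375), (201.8392333984375, 304.8499755859375), 87.03353881835938)
screen face 4260 4059 [-0.35643811 -0.05230423  0.00870738] 0.001275798819837277 0.26544904698101374 0.7006350369776483
screen top 2733 0.2454008703182704 ((481.99493408203125, -371.70556640625), (24.5637264251709, 431.40814208984375), 87.09140014648438)
ring 315 ((645.6652221679688, 231.57040405273438), 31.19198226928711) [0.04846517 0.06101487 0.06689778 0.07126267 0.08726825]
base 0.025147788904733515 ((684.1449584960938, 229.8446807861328), (131.38467407226562, 191.82846069335938), 89.55940246582031)
bottle ((575.69970703125, 39.7928466796875), 29.512325286865234) 0.17353413964311315
board 0.05034507724069015 ((442.2497863769531, 125.84527587890625), (203.1201629638672, 64.33798217773438), 72.5172119140625)
```

View pics/tray.png

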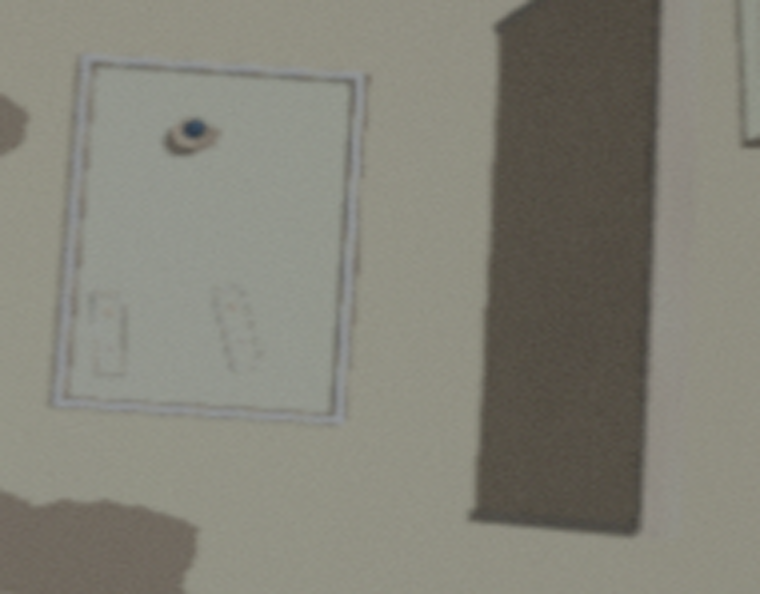

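The board is confirmed at centre (0.443,0.127) with its long axis at azimuth 72.5°. The gap is about 100 mm. The ring centre comes next.

```bash
python3 - <<'E'
from h import *
np.set_printoptions(suppress=True,precision=4)
for n in ("top","side"):
    c=load(n); Q=cloud(c); q=Q.reshape(-1,3)
    near=(np.hypot(q[:,0]-.637,q[:,1]-.23)<.05)
    for z0,z1 in((.08,.1),(.06,.078)):
        R=q[near&(q[:,2]>z0)&(q[:,2]<z1)]; print(n,z0,len(R),R.mean(0),cv2.minEnclosingCircle((R[:,:2]*1000).astype(np.float32)))
    uv=proj(c,[.637,.23,.07])[0].round().astype(int); print(uv)
    I=c["pixels"][uv[1]-35:uv[1]+35,uv[0]-40:uv[0]+40,::-1]; I=cv2.convertScaleAbs(I,alpha=1.4,beta=0)
    cv2.imwrite(f"pics/ring_{n}.png",cv2.resize(I,None,fx=8,fy=8,interpolation=cv2.INTER_CUBIC))
E
```

```text
top 0.08 92 [0.6447 0.2323 0.0876] ((645.29052734375, 232.6629638671875), 14.221677780151367)
top 0.06 266 [0.6439 0.2312 0.0687] ((645.61572265625, 232.50848388671875), 29.27642822265625)
[220 124]
side 0.08 59 [0.644  0.2307 0.0855] ((643.4235229492188, 233.6064453125), 15.893321990966797)
side 0.06 175 [0.6396 0.2249 0.0672] ((644.7900390625, 232.07623291015625), 30.808929443359375)
[306 142]
```

View pics/ring_top.png

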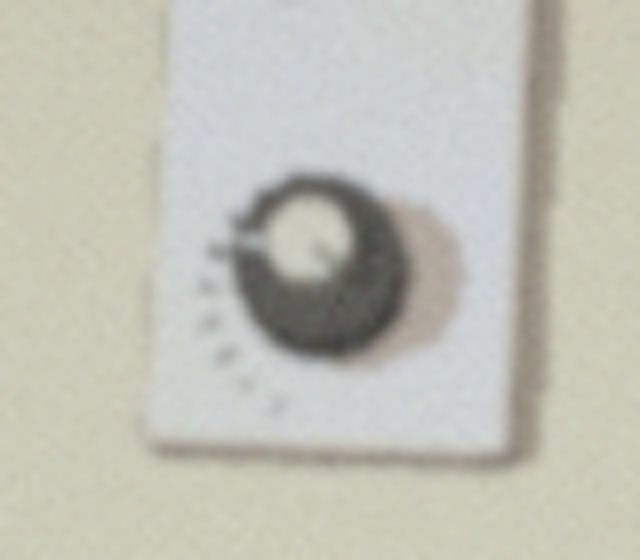

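View pics/ring_side.png

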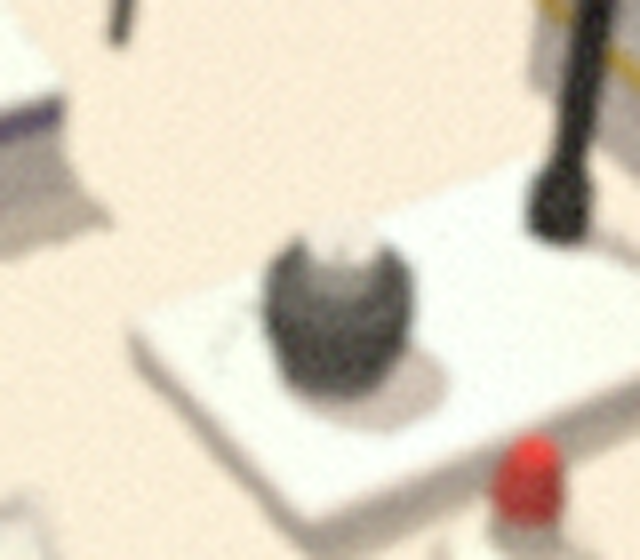

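{"op": "send_rows", "data": {"commands": [{"translation":[0,0,0],"rot":[0,0,6],"grip":0.085},{"translation":[0,0,0],"rot":[0,0,6],"grip":0.085},{"translation":[-0.03,0.02,0],"rot":[0,0,0],"grip":0.085},{"translation":[-0.03,0.02,0],"rot":[0,0,0],"grip":0.085},{"translation":[0,0,0],"rot":[0,0,0],"grip":0.085}]}}

```text
t: 0.52
eef_pos: [0.232, 0.5551, 0.2077]
tool_rot: [0.004, 0.875, 0.485, -0.002]
contact_force: [0.1, -0.7, -0.0]
gripper_width: 0.996
```

{"op": "send_rows", "data": {"commands": [{"translation":[-0.004,0.037,0],"rot":[0,0,0],"grip":0.085},{"translation":[-0.004,0.037,0],"rot":[0,0,0],"grip":0.085},{"translation":[-0.004,0.037,0],"rot":[0,0,0],"grip":0.085},{"translation":[-0.004,0.037,0],"rot":[0,0,0],"grip":0.085},{"translation":[-0.004,0.037,0],"rot":[0,0,0],"grip":0.085}]}}

```text
t: 0.93
eef_pos: [0.3784, 0.4474, 0.2095]
tool_rot: [0.0, 0.874, 0.487, -0.0]
contact_force: [0.5, 0.3, 0.5]
gripper_width: 0.992
```

{"op": "send_rows", "data": {"commands": [{"translation":[-0.004,0.037,0],"rot":[0,0,0],"grip":0.085},{"translation":[-0.004,0.037,0],"rot":[0,0,0],"grip":0.085},{"translation":[-0.004,0.037,0],"rot":[0,0,0],"grip":0.085},{"translation":[-0.004,0.037,0],"rot":[0,0,0],"grip":0.085},{"translation":[-0.004,0.037,0],"rot":[0,0,0],"grip":0.085}]}}

```text
t: 1.35
eef_pos: [0.5252, 0.3331, 0.2094]
tool_rot: [0.0, 0.874, 0.487, -0.0]
contact_force: [0.3, 0.9, 0.4]
gripper_width: 0.994
```

```bash
cat >> h.py <<'E'
from scipy.spatial.transform import Rotation as Rn
def pose():
    from station import get_obs
    o=get_obs(); q=np.array(o["tool_rot"]); R=Rn.from_quat([q[1],q[2],q[3],q[0]])
    return o,np.array(o["eef_pos"]),R
def st():
    np.set_printoptions(suppress=True,precision=4)
    o,p,R=pose(); print("t",round(float(o["t"]),2),"p",p,"\nq",np.array(o["q"]),"F",np.array(o["contact_force"]),"M",np.array(o["torque"]),"g",o["gripper_width"]); print("tool axes (cols)\n",R.as_matrix()); return o,p,R
def togo(target,Rt=None):
    o,p,R=st(); d=R.inv().apply(np.array(target)-p); print("shift in tool axes",d)
    if Rt is not None: print("rotvec deg",np.degrees((R.inv()*Rt).as_rotvec()))
    f=open("log.txt","a"); f.write(repr((list(map(float,o["q"])),list(map(float,p)),list(map(float,o["tool_rot"]))))+"\n")
def Rdown(azdeg):
    a=np.radians(azdeg); x=[np.cos(a),np.sin(a),0]; z=[0,0,-1]; return Rn.from_matrix(np.c_[x,np.cross(z,x),z])
E
python3 -c "
from h import *
togo([.6445,.2325,.2],Rdown(58))"
```

```text
t 1.35 p [0.5252 0.3331 0.2094] 
q [-0.8198  0.3929  0.2044  1.7    -0.0893  1.0583  0.43  ] F [0.315  0.8884 0.4034] M [ 0.036  -0.0306  0.021 ] g 0.9944525810316163
tool axes (cols)
 [[ 0.5262  0.8503 -0.0004]
 [ 0.8503 -0.5262 -0.0003]
 [-0.0005 -0.0002 -1.    ]]
shift in tool axes [-0.0227  0.1543  0.0094]
rotvec deg [-0.012   0.0262  0.2483]
```

{"op": "send_rows", "data": {"commands": [{"translation":[-0.006,0.038,0],"rot":[0,0,0],"grip":0.085},{"translation":[-0.006,0.038,0],"rot":[0,0,0],"grip":0.085},{"translation":[-0.006,0.038,0],"rot":[0,0,0],"grip":0.085},{"translation":[-0.005,0.038,0],"rot":[0,0,0],"grip":0.085},{"translation":[0,0,0],"rot":[0,0,0],"grip":0.085}]}}

```text
t: 1.77
eef_pos: [0.647, 0.2255, 0.2093]
tool_rot: [0.003, 0.876, 0.482, 0.0]
contact_force: [-0.0, -2.5, 0.3]
gripper_width: 0.997
```

```bash
python3 - <<'E'
from h import *
from station import read_camera
togo([.6445,.2325,.054],Rdown(58))
for n in("top","side"):
    c=read_camera(n); np.savez(f"cam1_{n}.npz",**c); cv2.imwrite(f"pics/{n}1.png",c["pixels"][:,:,::-1])
E
```

```text
t 1.77 p [0.647  0.2255 0.2093] 
q [-0.601   0.5009  0.2491  1.5424 -0.1253  1.1134  0.6796] F [-0.0037 -2.4818  0.3186] M [-0.1239 -0.0297  0.0382] g 0.9973366486105413
tool axes (cols)
 [[ 0.5355  0.8445  0.0034]
 [ 0.8445 -0.5355 -0.0054]
 [-0.0028  0.0057 -1.    ]]
shift in tool axes [ 0.005  -0.0068  0.1552]
rotvec deg [ 0.3276  0.1594 -0.3806]
```

View pics/side1.png

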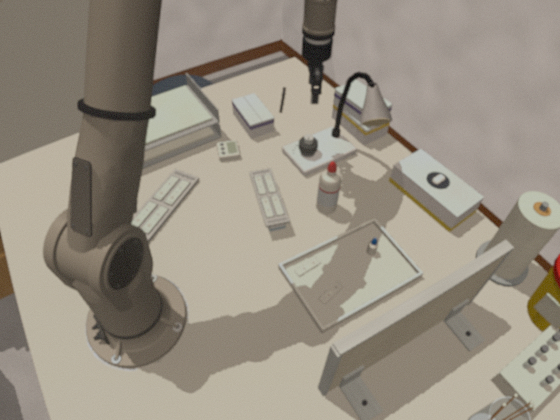

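View pics/top1.png

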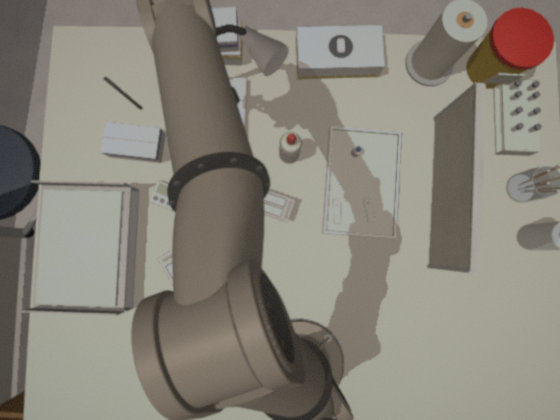

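The side view shows the gripper above the control at (313,95), with the lamp neck clear to its right at (345,105). I'll check that it has settled, then descend.

```bash
python3 -c "
from h import *
togo([.6445,.2325,.054],Rdown(58))"
```

```text
t 1.87 p [0.6423 0.2325 0.2089] 
q [-0.6065  0.4986  0.2426  1.546  -0.1274  1.1137  0.6765] F [-0.5954  0.1983  0.7522] M [0.0995 0.0582 0.0435] g 0.9971218302709374
tool axes (cols)
 [[ 0.5298  0.8481 -0.0006]
 [ 0.8481 -0.5298 -0.0012]
 [-0.0014  0.0001 -1.    ]]
shift in tool axes [0.0014 0.0019 0.1549]
rotvec deg [0.0072 0.0787 0.0057]
```

{"op": "send_rows", "data": {"commands": [{"translation":[0.0015,0.002,0.03],"rot":[0,0,0],"grip":0.085},{"translation":[0,0,0.035],"rot":[0,0,0],"grip":0.085},{"translation":[0,0,0.035],"rot":[0,0,0],"grip":0.085},{"translation":[0,0,0.03],"rot":[0,0,0],"grip":0.085},{"translation":[0,0,0],"rot":[0,0,0],"grip":0.085}]}}

```text
t: 2.28
eef_pos: [0.6375, 0.2357, 0.0726]
tool_rot: [-0.001, 0.873, 0.488, -0.006]
contact_force: [-1.6, -0.5, -0.1]
gripper_width: 1.0
```

{"op": "send_rows", "data": {"commands": [{"translation":[0,0,0.012],"rot":[0,0,0],"grip":0.085},{"translation":[0,0,0.012],"rot":[0,0,0],"grip":0.085},{"translation":[0,0,0],"rot":[0,0,0],"grip":0.085},{"translation":[0,0,0],"rot":[0,0,0],"grip":0.085},{"translation":[0,0,0],"rot":[0,0,0],"grip":0.085}]}}

```text
t: 2.7
eef_pos: [0.6447, 0.2356, 0.057]
tool_rot: [0.0, 0.874, 0.487, 0.001]
contact_force: [0.0, 0.8, -0.2]
gripper_width: 0.993
```

```bash
python3 - <<'E'
from h import *
from station import read_camera
togo([.6445,.2325,.054],Rdown(58))
for n in("side",):
    c=read_camera(n); cv2.imwrite(f"pics/{n}2.png",cv2.resize(c["pixels"][60:220,230:430,::-1],None,fx=4,fy=3.7))
E
```

```text
t 2.7 p [0.6447 0.2356 0.057 ] 
q [-0.581   0.6595  0.2037  1.6534 -0.1669  0.8435  0.7086] F [ 0.0158  0.8382 -0.1941] M [ 0.0032 -0.0056  0.0012] g 0.9929149433549523
tool axes (cols)
 [[ 0.5263  0.8503  0.002 ]
 [ 0.8503 -0.5263  0.001 ]
 [ 0.0019  0.0012 -1.    ]]
shift in tool axes [-0.0027  0.0015  0.003 ]
rotvec deg [ 0.0663 -0.1081  0.2434]
```

View pics/side2.png

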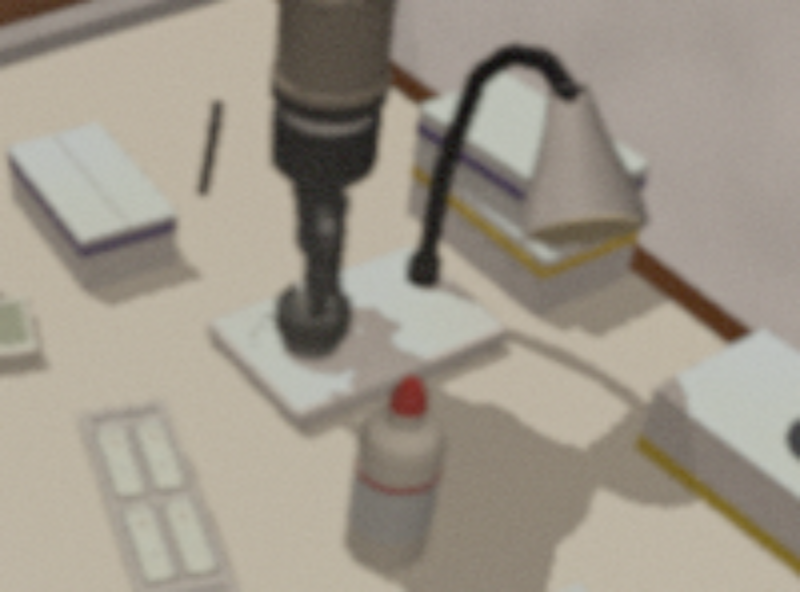

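The gripper straddles the ring, centred at about (315,320) in the crop. I'll take out the 3 mm offset and close gently.

{"op": "send_rows", "data": {"commands": [{"translation":[-0.0025,0.0015,0.001],"rot":[0,0,0],"grip":0.07},{"translation":[0,0,0],"rot":[0,0,0],"grip":0.065},{"translation":[0,0,0],"rot":[0,0,0],"grip":0.055},{"translation":[0,0,0],"rot":[0,0,0],"grip":0.05},{"translation":[0,0,0],"rot":[0,0,0],"grip":0.05}], "force": 30}}

```text
t: 3.17
eef_pos: [0.6438, 0.2323, 0.0547]
tool_rot: [-0.0, 0.874, 0.487, 0.0]
contact_force: [0.2, 0.1, -0.0]
gripper_width: 0.587
```

{"op": "send_rows", "data": {"commands": [{"translation":[0,0,0],"rot":[0,0,0],"grip":0.05},{"translation":[0,0,0],"rot":[0,0,0],"grip":0.05},{"translation":[0,0,0],"rot":[0,0,0],"grip":0.05},{"translation":[0,0,0],"rot":[0,0,0],"grip":0.05},{"translation":[0,0,0],"rot":[0,0,0],"grip":0.05}]}}

```text
t: 3.58
eef_pos: [0.6437, 0.2323, 0.0546]
tool_rot: [-0.0, 0.874, 0.487, 0.0]
contact_force: [0.4, 0.4, 0.4]
gripper_width: 0.585
```

```bash
python3 -c "
from h import *
togo([.6445,.2325,.054],Rdown(58))"
```

```text
t 3.58 p [0.6437 0.2323 0.0546] 
q [-0.5771  0.6608  0.2031  1.6579 -0.1671  0.8399  0.7128] F [0.4245 0.4384 0.3528] M [-0.0151 -0.0052  0.0511] g 0.585199540219527
tool axes (cols)
 [[ 0.5262  0.8503  0.    ]
 [ 0.8503 -0.5262  0.    ]
 [ 0.     -0.     -1.    ]]
shift in tool axes [0.0006 0.0005 0.0006]
rotvec deg [-0.0002 -0.0024  0.249 ]
```

```bash
python3 - <<'E'
from h import *
from station import read_camera
c=read_camera("side"); cv2.imwrite(f"pics/side3.png",cv2.resize(c["pixels"][100:170,270:360,::-1],None,fx=8,fy=8,interpolation=cv2.INTER_CUBIC))
E
```

```text
(no output)
```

View pics/side3.png

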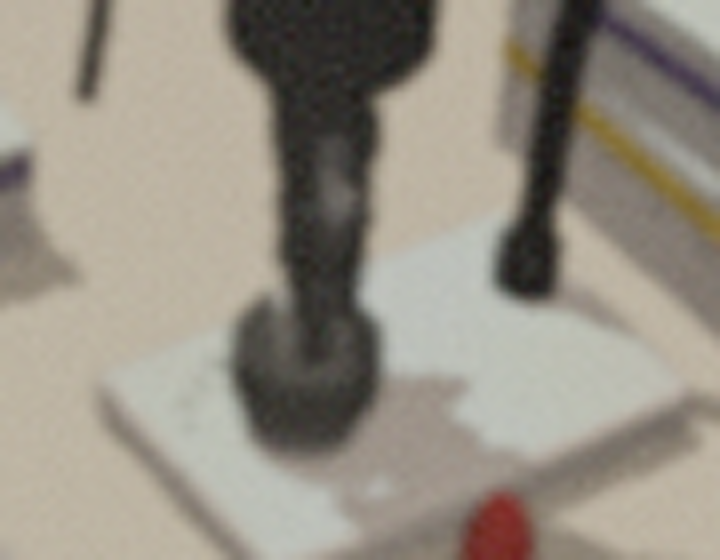

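```bash
python3 - <<'E'
from h import *
c=load("side"); C=np.array([.6437,.2323]); d=np.array([.5262,.8503])
for r in(-.025,-.029,.029):
    for z in(.03,.038,.045,.055,.068):
        uv=proj(c,[*(C+r*d),z])[0]; print(r,z,(uv-[270,100])*8)
E
```

```text
-0.025 0.03 [295.30430017 453.1352691 ]
-0.025 0.038 [296.68750386 437.64536222]
-0.025 0.045 [297.90748358 423.97270385]
-0.025 0.055 [299.66615152 404.24520591]
-0.025 0.068 [301.98064803 378.25094899]
-0.029 0.03 [295.92420246 460.47351478]
-0.029 0.038 [297.31385134 444.98523718]
-0.029 0.045 [298.53954736 431.31366852]
-0.029 0.055 [300.30650803 411.58716659]
-0.029 0.068 [302.63201262 385.59318155]
0.029 0.03 [287.15253367 357.00804644]
0.029 0.038 [288.45248862 341.51517411]
0.029 0.045 [289.5986544 327.8444742]
0.029 0.055 [291.25027319 308.12736564]
0.029 0.068 [293.42272996 282.16044523]
```

```bash
python3 - <<'E'
from h import *
from station import read_camera
c=read_camera("side"); np.savez("cam3_side.npz",**c)
I=c["pixels"][125:165,290:325,::-1].astype(float); I=np.clip((I-20)*3,0,255).astype(np.uint8)
cv2.imwrite(f"pics/side4.png",cv2.resize(I,None,fx=16,fy=14,interpolation=cv2.INTER_CUBIC))
Q=cloud(c); c0=load("side");Q0=cloud(c0)
for v in range(128,164,3): print(v,[(round(float(Q[v,u]@[ .5262,.8503,0]-np.array([.6437,.2323])@[.5262,.8503]),3),round(float(Q[v,u,2]),3)) for u in (302,306,308,310,314)])
st()
E
```

```text
128 [(0.15, -0.004), (-0.03, 0.145), (-0.069, 0.177), (-0.067, 0.176), (-0.065, 0.174)]
131 [(0.131, -0.001), (-0.051, 0.152), (-0.064, 0.163), (-0.056, 0.156), (-0.065, 0.164)]
134 [(0.114, 0.0), (-0.059, 0.148), (-0.063, 0.152), (-0.062, 0.151), (-0.064, 0.152)]
137 [(0.019, 0.07), (-0.057, 0.135), (-0.053, 0.132), (-0.055, 0.134), (-0.059, 0.137)]
140 [(0.007, 0.068), (-0.029, 0.1), (-0.038, 0.107), (-0.039, 0.109), (0.01, 0.066)]
143 [(-0.006, 0.068), (-0.037, 0.095), (-0.04, 0.098), (-0.036, 0.095), (-0.003, 0.066)]
146 [(-0.02, 0.068), (-0.032, 0.08), (-0.032, 0.08), (-0.031, 0.079), (-0.018, 0.067)]
149 [(-0.02, 0.056), (-0.027, 0.063), (-0.024, 0.061), (-0.028, 0.064), (-0.019, 0.055)]
152 [(-0.02, 0.044), (-0.027, 0.051), (-0.025, 0.049), (-0.027, 0.051), (-0.019, 0.044)]
155 [(-0.017, 0.029), (-0.023, 0.035), (-0.023, 0.035), (-0.018, 0.03), (-0.016, 0.028)]
158 [(-0.028, 0.027), (-0.027, 0.026), (-0.027, 0.026), (-0.025, 0.025), (-0.026, 0.025)]
161 [(-0.043, 0.029), (-0.043, 0.029), (-0.041, 0.027), (-0.039, 0.026), (-0.039, 0.025)]
t 3.68 p [0.6438 0.2322 0.0546] 
q [-0.577   0.6608  0.2031  1.6579 -0.1671  0.8399  0.7128] F [ 0.4964 -0.6996  0.7135] M [-0.0148 -0.0131  0.0552] g 0.5824808140353119
tool axes (cols)
 [[ 0.5264  0.8503  0.    ]
 [ 0.8503 -0.5264  0.    ]
 [ 0.      0.     -1.    ]]
```

View pics/side4.png

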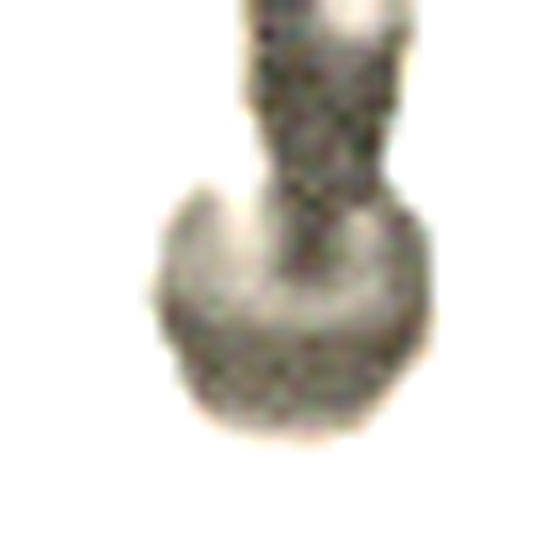

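```bash
python3 - <<'E'
from h import *
c=dict(np.load("cam1_side.npz")); Q=cloud(c)
uv=proj(c,[.645,.2275,.209])[0]; print("tcp px",uv, "tip px",proj(c,[.645,.2275,.192])[0],"open tip",proj(c,[.645,.2275,.205])[0])
u=int(uv[0])
for v in range(40,115,4): print(v,[tuple(np.round(Q[v,uu],3)) for uu in (312,316,320)])
cv2.imwrite("pics/g1.png",cv2.resize(c["pixels"][0:130,260:380,::-1],None,fx=4.5,fy=4.5,interpolation=cv2.INTER_CUBIC))
E
```

```text
tcp px [311.95585509 103.78067498] tip px [311.51443677 108.78810303] open tip [311.85126776 104.96816606]
40 [(np.float64(0.618), np.float64(0.215), np.float64(0.412)), (np.float64(0.62), np.float64(0.202), np.float64(0.418)), (np.float64(0.629), np.float64(0.198), np.float64(0.418))]
44 [(np.float64(0.617), np.float64(0.212), np.float64(0.404)), (np.float64(0.626), np.float64(0.209), np.float64(0.403)), (np.float64(0.632), np.float64(0.201), np.float64(0.405))]
48 [(np.float64(0.614), np.float64(0.206), np.float64(0.397)), (np.float64(0.62), np.float64(0.2), np.float64(0.398)), (np.float64(0.63), np.float64(0.197), np.float64(0.397))]
52 [(np.float64(0.614), np.float64(0.206), np.float64(0.386)), (np.float64(0.622), np.float64(0.201), np.float64(0.387)), (np.float64(0.629), np.float64(0.194), np.float64(0.388))]
56 [(np.float64(0.618), np.float64(0.209), np.float64(0.373)), (np.float64(0.623), np.float64(0.201), np.float64(0.376)), (np.float64(0.633), np.float64(0.198), np.float64(0.374))]
60 [(np.float64(0.616), np.float64(0.206), np.float64(0.364)), (np.float64(0.623), np.float64
[... 1734 characters left out ...]
.float64(0.184), np.float64(0.262)), (np.float64(0.619), np.float64(0.18), np.float64(0.261)), (np.float64(0.864), np.float64(0.457), np.float64(-0.003))]
104 [(np.float64(0.615), np.float64(0.19), np.float64(0.243)), (np.float64(0.622), np.float64(0.182), np.float64(0.246)), (np.float64(0.848), np.float64(0.436), np.float64(-0.002))]
108 [(np.float64(0.81), np.float64(0.432), np.float64(-0.002)), (np.float64(0.819), np.float64(0.421), np.float64(0.002)), (np.float64(0.831), np.float64(0.412), np.float64(0.003))]
112 [(np.float64(0.797), np.float64(0.413), np.float64(-0.001)), (np.float64(0.804), np.float64(0.4), np.float64(0.004)), (np.float64(0.821), np.float64(0.398), np.float64(-0.002))]
```

View pics/g1.png

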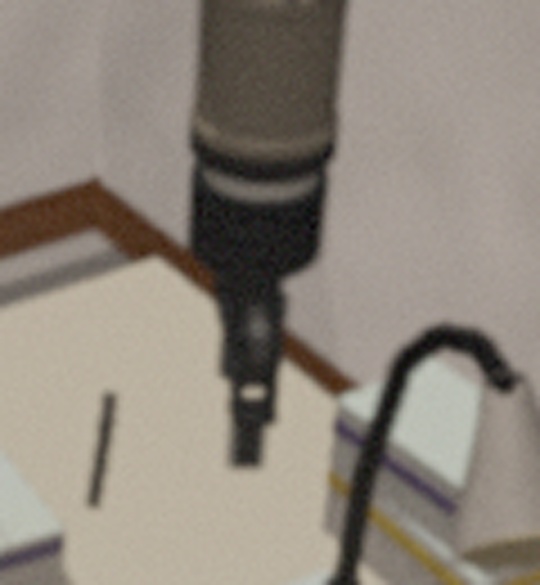

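```bash
python3 - <<'E'
from h import *
c=dict(np.load("cam1_side.npz")); d=np.array([.53,.848]);C=np.array([.6425,.2325])
for r in (-.0427,-.057,.0427):
  for z in(.19,.20,.205,.22,.24): print(r,z,(proj(c,[*(C+r*d),z])[0]-[260,0])*4.5)
E
```

```text
-0.0427 0.19 [227.81424277 532.63803806]
-0.0427 0.2 [228.98556327 519.40164152]
-0.0427 0.205 [229.57613703 512.72117591]
-0.0427 0.22 [231.36775476 492.42680914]
-0.0427 0.24 [233.80375749 464.76505926]
-0.057 0.19 [229.27426952 547.68970324]
-0.057 0.2 [230.46739352 534.43268782]
-0.057 0.205 [231.06903106 527.74104471]
-0.057 0.22 [232.89450324 507.40954554]
-0.057 0.24 [235.37724006 479.68947234]
0.0427 0.19 [219.53521005 447.9141981 ]
0.0427 0.2 [220.58704547 434.83691712]
0.0427 0.205 [221.11702429 428.24105333]
0.0427 0.22 [222.72337351 408.22136363]
0.0427 0.24 [224.90398684 380.97680011]
```

The pictures and depth disagree with the documented geometry. With the TCP reading at z=0.055 the fingertips end at about 0.075, just above the ring top (0.068), so nothing was gripped. When open, the tips sit about 31 mm above the TCP reading, not below it. I'll open, take the missing depth from what I measure, and watch the force.

{"op": "send_rows", "data": {"commands": [{"translation":[0,0,0],"rot":[0,0,0],"grip":0.085},{"translation":[0,0,0],"rot":[0,0,0],"grip":0.085},{"translation":[0,0,0],"rot":[0,0,0],"grip":0.085},{"translation":[0,0,0],"rot":[0,0,0],"grip":0.085},{"translation":[0,0,0],"rot":[0,0,0],"grip":0.085}]}}

```text
t: 4.1
eef_pos: [0.6437, 0.2322, 0.0546]
tool_rot: [-0.0, 0.874, 0.487, -0.0]
contact_force: [-0.6, -0.2, 0.3]
gripper_width: 0.998
```

```bash
python3 - <<'E'
from h import *
from station import read_camera
o,p,R=st()
for n in("side","top"):
    c=read_camera(n); np.savez(f"cam4_{n}.npz",**c); Q=cloud(c).reshape(-1,3)
    # points in tool frame
    L=R.inv().apply(np.nan_to_num(Q,nan=9)-p)
    m=(np.abs(L[:,0])<.075)&(np.abs(L[:,1])<.02)&(Q[:,2]>.092)
    print(n,m.sum())
    for a,b in((.092,.1),(.1,.11),(.11,.12),(.12,.13),(.13,.14)):
        k=m&(Q[:,2]>a)&(Q[:,2]<b); 
        if k.sum(): print(a,k.sum(),"x",np.percentile(L[k,0],[5,50,95]),"y",np.percentile(L[k,1],[5,50,95]))
    if n=="side":
        I=c["pixels"][90:170,270:350,::-1].astype(float); cv2.imwrite("pics/s5.png",cv2.resize(np.clip(I*1.8-20,0,255).astype(np.uint8),None,fx=7,fy=7,interpolation=cv2.INTER_CUBIC))
E
```

```text
t 4.1 p [0.6437 0.2322 0.0546] 
q [-0.577   0.6608  0.2031  1.6579 -0.1671  0.84    0.7128] F [-0.6341 -0.1862  0.3485] M [-0.0155  0.0351 -0.0036] g 0.9975799411323968
tool axes (cols)
 [[ 0.5263  0.8503 -0.    ]
 [ 0.8503 -0.5263  0.    ]
 [ 0.     -0.     -1.    ]]
side 1759
0.092 14 x [-0.0549 -0.0519  0.0463] y [-0.0095 -0.0027  0.0088]
0.1 21 x [-0.0569 -0.0541 -0.0443] y [-0.0116 -0.0034  0.0079]
0.11 17 x [-0.0579 -0.0551 -0.0469] y [-0.0093 -0.0017  0.0083]
0.12 4 x [-0.0588 -0.0575 -0.0561] y [-0.0073 -0.0019  0.0031]
0.13 12 x [-0.0741 -0.0708 -0.0479] y [-0.0139 -0.0021  0.0078]
top 958
0.13 1 x [-0.0724 -0.0724 -0.0724] y [-0.0024 -0.0024 -0.0024]
```

View pics/s5.png

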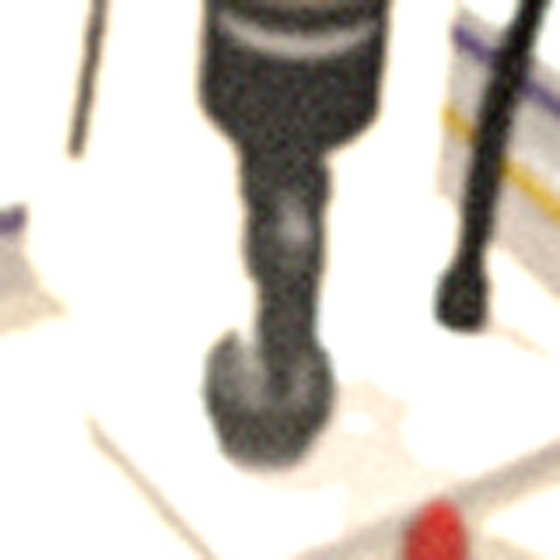

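The open fingertip is at about crop (285,390), in front of the ring top, which puts it around z≈0.09. I'll go down 34 mm with the fingers open.

{"op": "send_rows", "data": {"commands": [{"translation":[0,0,0.01],"rot":[0,0,0],"grip":0.085},{"translation":[0,0,0.01],"rot":[0,0,0],"grip":0.085},{"translation":[0,0,0.008],"rot":[0,0,0],"grip":0.085},{"translation":[0,0,0.006],"rot":[0,0,0],"grip":0.085},{"translation":[0,0,0],"rot":[0,0,0],"grip":0.085}]}}

```text
t: 4.62
eef_pos: [0.6422, 0.2317, 0.0182]
tool_rot: [-0.0, 0.874, 0.487, -0.002]
contact_force: [-0.5, -0.4, 1.0]
gripper_width: 0.994
```

{"op": "send_rows", "data": {"commands": [{"translation":[0,0,0],"rot":[0,0,0],"grip":0.085},{"translation":[0,0,0],"rot":[0,0,0],"grip":0.075},{"translation":[0,0,0],"rot":[0,0,0],"grip":0.065},{"translation":[0,0,0],"rot":[0,0,0],"grip":0.052},{"translation":[0,0,0],"rot":[0,0,0],"grip":0.045}], "force": 30}}

```text
t: 5.03
eef_pos: [0.645, 0.2335, 0.0219]
tool_rot: [-0.0, 0.873, 0.487, 0.002]
contact_force: [1.9, 2.1, 3.8]
gripper_width: 0.665
```

```bash
python3 - <<'E'
from h import *
from station import read_camera
o,p,R=st()
c=read_camera("side"); np.savez(f"cam5_side.npz",**c)
I=c["pixels"][90:170,270:350,::-1].astype(float); cv2.imwrite("pics/s6.png",cv2.resize(np.clip(I*1.8-20,0,255).astype(np.uint8),None,fx=7,fy=7,interpolation=cv2.INTER_CUBIC))
E
```

```text
t 5.03 p [0.645  0.2335 0.0219] 
q [-0.5699  0.703   0.1921  1.6688 -0.1768  0.7832  0.7198] F [1.9211 2.1352 3.77  ] M [ 0.5749 -0.3087 -0.    ] g 0.6647218308668897
tool axes (cols)
 [[ 0.526   0.8505  0.0029]
 [ 0.8505 -0.526   0.0021]
 [ 0.0033  0.0014 -1.    ]]
```

View pics/s6.png

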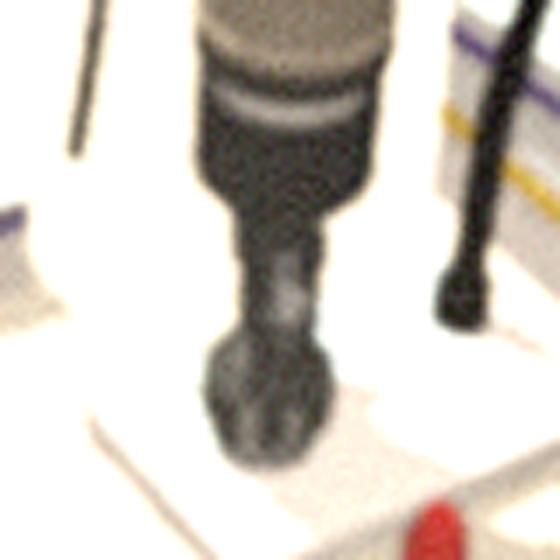

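The fingers now hold the ring: the opening stopped at 57 mm, and the finger runs down over the ring side at (265,420). Turning clockwise.

{"op": "send_rows", "data": {"commands": [{"translation":[0,0,0],"rot":[0,0,4],"grip":0.045},{"translation":[0,0,0],"rot":[0,0,5],"grip":0.045},{"translation":[0,0,0],"rot":[0,0,5],"grip":0.045},{"translation":[0,0,0],"rot":[0,0,5],"grip":0.045},{"translation":[0,0,0],"rot":[0,0,5],"grip":0.045}]}}

```text
t: 5.5
eef_pos: [0.6456, 0.2341, 0.0219]
tool_rot: [-0.001, 0.956, 0.293, 0.002]
contact_force: [3.2, 3.7, 1.3]
gripper_width: 0.667
```

```bash
python3 -c "
from h import *
st()"
```

```text
t 5.5 p [0.6456 0.2341 0.0219] 
q [-0.6435  0.7159  0.3006  1.674  -0.2785  0.7891  0.3784] F [3.1529 3.6973 1.2862] M [ 0.8185 -0.7827  0.0499] g 0.6668399831753893
tool axes (cols)
 [[ 0.8285  0.56    0.0041]
 [ 0.5599 -0.8285  0.0027]
 [ 0.0049  0.0001 -1.    ]]
```

{"op": "send_rows", "data": {"commands": [{"translation":[0,0,0],"rot":[0,0,5],"grip":0.045},{"translation":[0,0,0],"rot":[0,0,5],"grip":0.045},{"translation":[0,0,0],"rot":[0,0,5],"grip":0.045},{"translation":[0,0,0],"rot":[0,0,5],"grip":0.045},{"translation":[0,0,0],"rot":[0,0,0],"grip":0.045}]}}

```text
t: 5.92
eef_pos: [0.6461, 0.2343, 0.0219]
tool_rot: [-0.001, 0.992, 0.122, 0.003]
contact_force: [5.3, 4.7, 1.0]
gripper_width: 0.669
```

```bash
python3 - <<'E'
from h import *
from station import read_camera
o,p,R=st()
for n in ("top","side"):
    c=read_camera(n); np.savez(f"cam6_{n}.npz",**c)
    uv=proj(c,[.6445,.2325,.06])[0].astype(int)
    I=c["pixels"][uv[1]-40:uv[1]+40,uv[0]-40:uv[0]+40,::-1].astype(float); cv2.imwrite(f"pics/r6{n}.png",cv2.resize(np.clip(I*1.6-20,0,255).astype(np.uint8),None,fx=7,fy=7,interpolation=cv2.INTER_CUBIC))
E
```

```text
t 5.92 p [0.6461 0.2343 0.0219] 
q [-0.7036  0.7314  0.391   1.6779 -0.3634  0.7988  0.0968] F [5.2623 4.6627 0.9946] M [ 0.7695 -1.0179 -0.0694] g 0.6689340802475975
tool axes (cols)
 [[ 0.9701  0.2426  0.0053]
 [ 0.2426 -0.9701  0.0024]
 [ 0.0057 -0.0011 -1.    ]]
```

View pics/r6side.png

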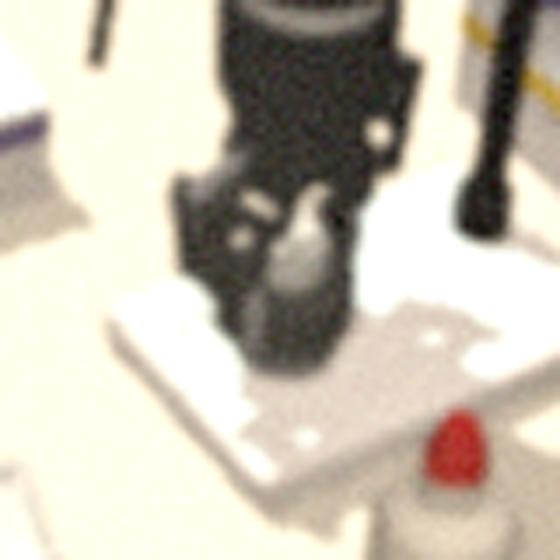

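{"op": "send_rows", "data": {"commands": [{"translation":[0,0,0],"rot":[0,0,4],"grip":0.045},{"translation":[0,0,0],"rot":[0,0,4],"grip":0.045},{"translation":[0,0,0],"rot":[0,0,4],"grip":0.045},{"translation":[0,0,0],"rot":[0,0,3],"grip":0.045},{"translation":[0,0,0],"rot":[0,0,0],"grip":0.045}]}}

```text
t: 6.43
eef_pos: [0.6465, 0.2346, 0.0219]
tool_rot: [-0.001, 1.0, -0.007, 0.003]
contact_force: [6.2, 4.0, 0.2]
gripper_width: 0.668
```

```bash
python3 -c "
from h import *
st()"
```

```text
t 6.43 p [0.6465 0.2346 0.0219] 
q [-0.7468  0.7455  0.457   1.6806 -0.4266  0.809  -0.1123] F [6.21   3.9617 0.174 ] M [ 1.0579 -1.3447 -0.0045] g 0.6681362007474216
tool axes (cols)
 [[ 0.9999 -0.0141  0.0061]
 [-0.0141 -0.9999  0.0027]
 [ 0.0061 -0.0028 -1.    ]]
```

{"op": "send_rows", "data": {"commands": [{"translation":[0,0,0],"rot":[0,0,3],"grip":0.045},{"translation":[0,0,0],"rot":[0,0,3],"grip":0.045},{"translation":[0,0,0],"rot":[0,0,3],"grip":0.045},{"translation":[0,0,0],"rot":[0,0,0],"grip":0.045},{"translation":[0,0,0],"rot":[0,0,0],"grip":0.045}]}}

```text
t: 6.85
eef_pos: [0.6467, 0.2337, 0.022]
tool_rot: [-0.001, 0.996, -0.085, 0.003]
contact_force: [7.4, 3.7, 0.9]
gripper_width: 0.665
```

```bash
python3 -c "
from h import *
st()"
```

```text
t 6.85 p [0.6467 0.2337 0.022 ] 
q [-0.7714  0.7549  0.4971  1.6828 -0.4639  0.8169 -0.2373] F [7.4073 3.7077 0.9313] M [ 0.6496 -1.2719 -0.0488] g 0.6654039609248118
tool axes (cols)
 [[ 0.9856 -0.1691  0.0062]
 [-0.1691 -0.9856  0.0019]
 [ 0.0058 -0.003  -1.    ]]
```

{"op": "send_rows", "data": {"commands": [{"translation":[-0.001,0,0],"rot":[0,0,3],"grip":0.045},{"translation":[0,0,0],"rot":[0,0,3],"grip":0.045},{"translation":[0,0,0],"rot":[0,0,2],"grip":0.045},{"translation":[0,0,0],"rot":[0,0,0],"grip":0.045},{"translation":[0,0,0],"rot":[0,0,0],"grip":0.045}]}}

```text
t: 7.27
eef_pos: [0.6464, 0.2321, 0.0222]
tool_rot: [-0.001, 0.988, -0.154, 0.004]
contact_force: [6.8, 0.7, -0.5]
gripper_width: 0.673
```

```bash
python3 -c "
from h import *
st()"
```

```text
t 7.27 p [0.6464 0.2321 0.0222] 
q [-0.7941  0.7631  0.5338  1.687  -0.4964  0.823  -0.3499] F [ 6.7917  0.7042 -0.5112] M [-0.0034 -1.5378  0.2045] g 0.6732800294804958
tool axes (cols)
 [[ 0.9524 -0.3049  0.0072]
 [-0.3049 -0.9524  0.0001]
 [ 0.0068 -0.0023 -1.    ]]
```

{"op": "send_rows", "data": {"commands": [{"translation":[0,0,0],"rot":[0,0,2],"grip":0.045},{"translation":[0,0,0],"rot":[0,0,2],"grip":0.045},{"translation":[0,0,0],"rot":[0,0,2],"grip":0.045},{"translation":[0,0,0],"rot":[0,0,0],"grip":0.045},{"translation":[0,0,0],"rot":[0,0,0],"grip":0.045}]}}

```text
t: 7.68
eef_pos: [0.6465, 0.2325, 0.0222]
tool_rot: [-0.001, 0.979, -0.205, 0.004]
contact_force: [7.9, 1.0, 0.8]
gripper_width: 0.668
```

```bash
python3 -c "
from h import *
st()"
```

```text
t 7.68 p [0.6465 0.2325 0.0222] 
q [-0.8107  0.7705  0.5597  1.6878 -0.5216  0.8291 -0.4342] F [7.8702 1.0356 0.8331] M [ 0.103  -1.6288  0.4442] g 0.6684143122784897
tool axes (cols)
 [[ 0.9157 -0.4019  0.0075]
 [-0.4019 -0.9157  0.0003]
 [ 0.0068 -0.0033 -1.    ]]
```

The torque is climbing to 0.44 N m, which means the ring is against its stop. I'll open, rise and check the line.

{"op": "send_rows", "data": {"commands": [{"translation":[0,0,0],"rot":[0,0,-1],"grip":0.06},{"translation":[0,0,0],"rot":[0,0,0],"grip":0.085},{"translation":[0,0,0],"rot":[0,0,0],"grip":0.085},{"translation":[0,0,0],"rot":[0,0,0],"grip":0.085},{"translation":[0,0,-0.02],"rot":[0,0,0],"grip":0.085}]}}

```text
t: 8.1
eef_pos: [0.6389, 0.2318, 0.0367]
tool_rot: [0.002, 0.98, -0.197, -0.004]
contact_force: [-0.2, -0.1, -0.6]
gripper_width: 0.995
```

{"op": "send_rows", "data": {"commands": [{"translation":[0,0,-0.035],"rot":[0,0,0],"grip":0.085},{"translation":[0,0,-0.035],"rot":[0,0,0],"grip":0.085},{"translation":[0,0,-0.035],"rot":[0,0,0],"grip":0.085},{"translation":[0,0,-0.035],"rot":[0,0,0],"grip":0.085},{"translation":[0,0,-0.02],"rot":[0,0,0],"grip":0.085}]}}

```text
t: 8.52
eef_pos: [0.6436, 0.2324, 0.2045]
tool_rot: [-0.001, 0.98, -0.197, 0.001]
contact_force: [0.9, -1.0, 0.6]
gripper_width: 0.995
```

```bash
python3 - <<'E'
from h import *
from station import read_camera
o,p,R=st()
c=read_camera("side"); np.savez("cam7_side.npz",**c)
uv=proj(c,[.6445,.2325,.06])[0].astype(int)
I=c["pixels"][uv[1]-30:uv[1]+30,uv[0]-30:uv[0]+30,::-1].astype(float); a=cv2.resize(np.clip(I*1.3-20,0,255).astype(np.uint8),None,fx=9,fy=9,interpolation=cv2.INTER_CUBIC)
c=load("side");I=c["pixels"][uv[1]-30:uv[1]+30,uv[0]-30:uv[0]+30,::-1].astype(float); b=cv2.resize(np.clip(I*1.3-20,0,255).astype(np.uint8),None,fx=9,fy=9,interpolation=cv2.INTER_CUBIC)
cv2.imwrite("pics/r7.png",cv2.resize(np.hstack([b,a]),(800,400)))
E
```

```text
t 8.52 p [0.6436 0.2324 0.2045] 
q [-0.8878  0.5729  0.6795  1.5722 -0.3868  1.1312 -0.5185] F [ 0.8704 -1.038   0.6169] M [ 0.0034 -0.0136  0.0599] g 0.994995100157023
tool axes (cols)
 [[ 0.922  -0.3872  0.0028]
 [-0.3872 -0.922   0.0016]
 [ 0.002  -0.0026 -1.    ]]
```

View pics/r7.png

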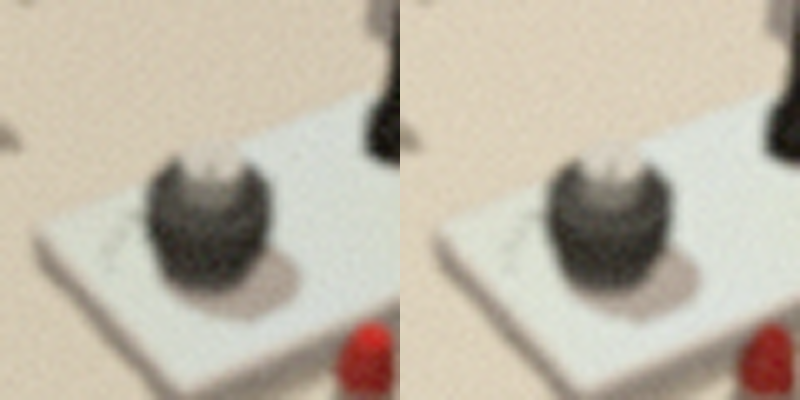

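The knob's mark is unchanged, at (612,170) against (212,170) before. The ring line is hidden from this camera, so I'll check it from above once the arm has moved away. Next I plan a tilted hover over the board and find out along which axis the TCP offset lies.

```bash
cat >> h.py <<'E'
def plan(pt,Rt,n,show=True):
    o,p,R=st(); pt=np.array(pt,float)
    rv=(R.inv()*Rt).as_rotvec(); print("total rot deg",np.degrees(np.linalg.norm(rv)),"dist",np.linalg.norm(pt-p))
    prevp,prevR=p,R
    for i in range(1,n+1):
        f=i/n; pi=p+(pt-p)*f; Ri=R*Rn.from_rotvec(rv*f)
        print(i,np.round(prevR.inv().apply(pi-prevp),4),np.round(np.degrees((prevR.inv()*Ri).as_rotvec()),2)); prevp,prevR=pi,Ri
def Rtool(x,z):
    x=np.array(x,float);z=np.array(z,float);z/=np.linalg.norm(z);x-=z*(x@z);x/=np.linalg.norm(x)
    return Rn.from_matrix(np.c_[x,np.cross(z,x),z])
PHI=np.radians(33)
U0=np.array([-.3007,-.9537,0]); B0=np.array([.443,.127,.045]); W0=[.9537,-.3007,0]
Z0=np.array([0,0,-1])*np.cos(PHI)-U0*np.sin(PHI)
RPICK=Rtool(W0,Z0)
E
python3 - <<'E'
from h import *
plan([.45,.10,.27],RPICK,10)
E
```

```text
t 8.57 p [0.6453 0.2328 0.2077] 
q [-0.888   0.5704  0.6809  1.5687 -0.3865  1.1323 -0.5188] F [ 1.707  -1.2291  2.2269] M [-0.0248 -0.1568  0.0335] g 0.9926045432356588
tool axes (cols)
 [[ 0.922  -0.3872  0.007 ]
 [-0.3872 -0.922   0.0036]
 [ 0.0051 -0.0061 -1.    ]]
total rot deg 33.07971999099094 dist 0.24421316851531583
1 [-0.0128  0.0198 -0.0064] [ 3.26 -0.18 -0.5 ]
2 [-0.013   0.0193 -0.0075] [ 3.26 -0.18 -0.5 ]
3 [-0.0132  0.0187 -0.0085] [ 3.26 -0.18 -0.5 ]
4 [-0.0134  0.018  -0.0095] [ 3.26 -0.18 -0.5 ]
5 [-0.0136  0.0174 -0.0105] [ 3.26 -0.18 -0.5 ]
6 [-0.0138  0.0166 -0.0114] [ 3.26 -0.18 -0.5 ]
7 [-0.014   0.0158 -0.0123] [ 3.26 -0.18 -0.5 ]
8 [-0.0141  0.015  -0.0131] [ 3.26 -0.18 -0.5 ]
9 [-0.0143  0.0141 -0.0139] [ 3.26 -0.18 -0.5 ]
10 [-0.0145  0.0131 -0.0146] [ 3.26 -0.18 -0.5 ]
```

{"op": "send_rows", "data": {"commands": [{"translation":[-0.013,0.02,-0.006],"rot":[3.3,-0.2,-0.5],"grip":0.085},{"translation":[-0.013,0.019,-0.0075],"rot":[3.3,-0.2,-0.5],"grip":0.085},{"translation":[-0.013,0.0187,-0.0085],"rot":[3.3,-0.2,-0.5],"grip":0.085},{"translation":[-0.0134,0.018,-0.0095],"rot":[3.3,-0.2,-0.5],"grip":0.085},{"translation":[-0.0136,0.0174,-0.0105],"rot":[3.3,-0.2,-0.5],"grip":0.085}]}}

```text
t: 8.98
eef_pos: [0.5436, 0.1655, 0.2318]
tool_rot: [-0.143, 0.974, -0.174, 0.019]
contact_force: [0.3, -0.7, 0.9]
gripper_width: 0.994
```

{"op": "send_rows", "data": {"commands": [{"translation":[-0.0138,0.0166,-0.0114],"rot":[3.3,-0.2,-0.5],"grip":0.085},{"translation":[-0.014,0.0158,-0.0123],"rot":[3.3,-0.2,-0.5],"grip":0.085},{"translation":[-0.0141,0.015,-0.0131],"rot":[3.3,-0.2,-0.5],"grip":0.085},{"translation":[-0.0143,0.0141,-0.0139],"rot":[3.3,-0.2,-0.5],"grip":0.085},{"translation":[0,0,0],"rot":[0,0,0],"grip":0.085}]}}

```text
t: 9.4
eef_pos: [0.4637, 0.1087, 0.257]
tool_rot: [-0.256, 0.953, -0.156, 0.035]
contact_force: [0.3, -0.0, 0.5]
gripper_width: 0.999
```

```bash
python3 - <<'E'
from h import *
from station import read_camera
for n in ("top","side"):
    c=read_camera(n); np.savez(f"cam8_{n}.npz",**c); cv2.imwrite(f"pics/{n}8.png",c["pixels"][:,:,::-1])
o,p,R=st(); X=R.as_matrix()
c=dict(np.load("cam8_side.npz"))
for s in(-1,1):
    for nm,off in(("doc open tip",.004*X[:,2]),("H1",-.031*X[:,2]),("H2",.004*X[:,2]+[0,0,.035])): print(s,nm,proj(c,p+s*.0427*X[:,0]+off)[0], proj(c,p+s*.057*X[:,0]+off)[0])
u,v=proj(c,p)[0].astype(int); print(u,v)
cv2.imwrite("pics/s8c.png",cv2.resize(np.clip(c["pixels"][v-60:v+50,u-60:u+60,::-1].astype(float)*1.5-20,0,255).astype(np.uint8),None,fx=5,fy=5,interpolation=cv2.INTER_CUBIC))
E
```

```text
t 9.5 p [0.4667 0.112  0.2575] 
q [-0.6622  0.0209  0.6659  2.1598 -0.6604  0.9167  0.0815] F [ 0.1103  0.6516 -0.6095] M [-0.55    0.1408 -0.019 ] g 0.9963971587689316
tool axes (cols)
 [[ 0.9502 -0.2756  0.1453]
 [-0.3114 -0.823   0.4751]
 [-0.0113 -0.4967 -0.8678]]
-1 doc open tip [262.3957 139.5147] [256.4174 140.4257]
-1 H1 [264.0834 134.2683] [257.8964 135.197 ]
-1 H2 [262.1801 127.8745] [256.0388 128.7801]
1 doc open tip [297.479  134.2396] [303.2442 133.3844]
1 H1 [300.3606 128.9044] [306.3165 128.0371]
1 H2 [298.199  122.6505] [304.1141 121.8069]
280 136
```

View pics/side8.png

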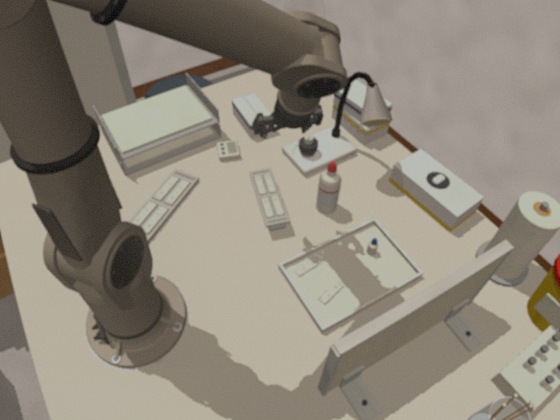

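View pics/s8c.png

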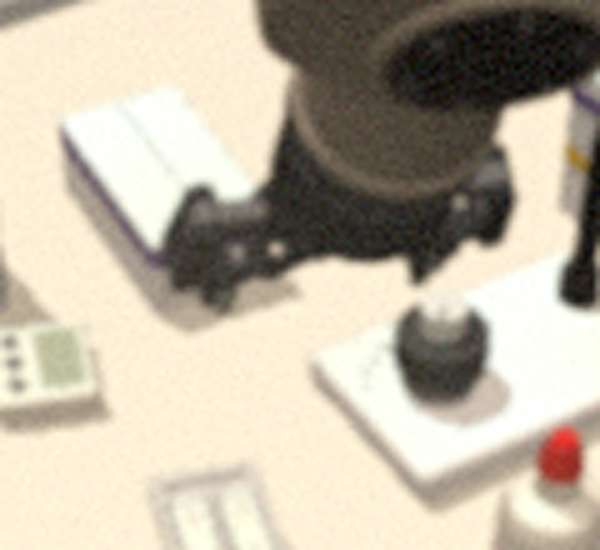

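View pics/top8.png

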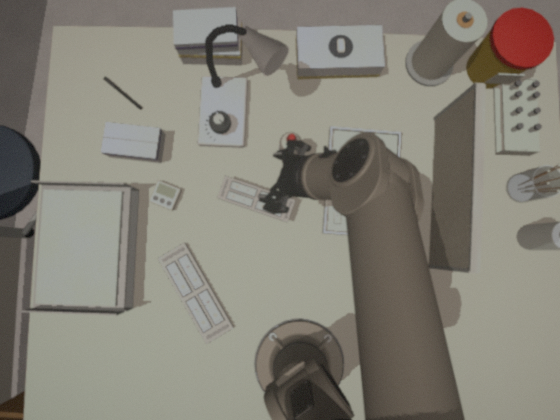

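```bash
python3 - <<'E'
from h import *
o,p,R=pose()
for n in ("top","side"):
    c=dict(np.load(f"cam8_{n}.npz")); Q=cloud(c).reshape(-1,3); L=R.inv().apply(np.nan_to_num(Q,nan=9)-p)
    m=(np.abs(L[:,0])<.09)&(np.abs(L[:,1])<.05)&(L[:,2]>-.12)&(L[:,2]<.06)
    for a in np.arange(-.07,.03,.008):
        k=m&(L[:,2]>a)&(L[:,2]<a+.008)
        for s in(-1,1):
            kk=k&(s*L[:,0]>0)
            if kk.sum()>0: print(n,round(a,3),s,kk.sum(),"x",np.percentile(L[kk,0],[0,50,100]).round(3),"y",np.percentile(L[kk,1],[0,50,100]).round(3))
E
python3 - <<'E'
import cv2,numpy as np
from h import *
c=dict(np.load("cam8_top.npz")); I=c["pixels"]
o,p,R=pose();X=R.as_matrix()
for s in(-1,1):
    for nm,off in(("doc",.004),("H1",-.031)): print(s,nm,proj(c,p+s*.0427*X[:,0]+off*X[:,2])[0],proj(c,p+s*.057*X[:,0]+off*X[:,2])[0])
cv2.imwrite("pics/t8c.png",cv2.resize(np.clip(I[110:230,215:345,::-1].astype(float)*1.8-10,0,255).astype(np.uint8),None,fx=5,fy=5,interpolation=cv2.INTER_CUBIC))
E
```

```text
top -0.07 -1 12 x [-0.056 -0.049 -0.044] y [-0.008 -0.004 -0.001]
top -0.07 1 11 x [0.042 0.043 0.056] y [-0.008 -0.007  0.002]
top -0.062 -1 14 x [-0.056 -0.05  -0.044] y [-0.009 -0.005  0.006]
top -0.062 1 15 x [0.042 0.045 0.056] y [-0.008 -0.004  0.005]
top -0.054 -1 13 x [-0.056 -0.051 -0.045] y [-0.009 -0.004  0.007]
top -0.054 1 22 x [0.042 0.043 0.055] y [-0.008 -0.004  0.01 ]
top -0.046 -1 5 x [-0.052 -0.049 -0.045] y [-0.009 -0.007 -0.003]
top -0.046 1 10 x [0.042 0.042 0.048] y [-0.008  0.001  0.015]
top -0.038 -1 1 x [-0.049 -0.049 -0.049] y [-0.001 -0.001 -0.001]
top -0.038 1 1 x [0.042 0.042 0.042] y [-0.001 -0.001 -0.001]
side -0.07 -1 6 x [-0.056 -0.046 -0.043] y [0.008 0.013 0.014]
side -0.07 1 8 x [0.041 0.044 0.048] y [0.008 0.012 0.013]
side -0.062 -1 12 x [-0.056 -0.048 -0.042] y [0.004 0.01  0.013]
side -0.062 1 5 x [0.041 0.042 0.046] y [0.008 0.012 0.013]
side -0.054 -1 9 x [-0.056 -0.049 -0.043] y [0.007 0.01  0.014]
side -0.054 1 6 x [0.042 0.046 0.054] y [0.005 0.011 0.013]
side -0.046 -1 6 x [-0.053 -0.048 -0.043] y [0.008 0.01  0.014]
side -0.046 1 11 x [0.041 0.041 0.052] y [0.    0.008 0.013]
side -0.038 1 2 x [0.042 0.042 0.042] y [-0.003  0.002  0.007]
-1 doc [252.09308805 193.57119596] [249.8161196  199.75749542]
-1 H1 [259.20483739 194.17467268] [256.85472517 200.59176842]
1 doc [265.54833593 157.05116765] [267.77650317 151.00955205]
1 H1 [273.0829768  156.31013846] [275.37953907 150.04931782]
```

View pics/t8c.png

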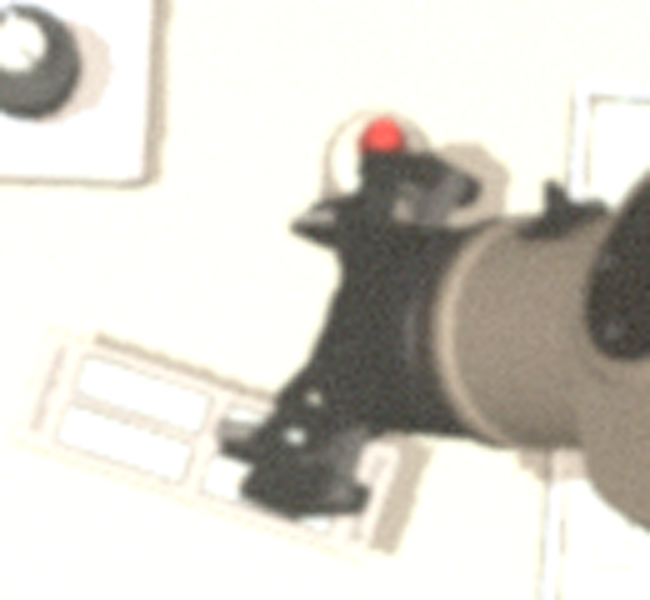

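Both depth maps put the open fingertips 37 mm behind the reported TCP along tool z. So the reported TCP lies about 41 mm too far ahead, along the tool and not along world z. I'll plan with that: grip centre = reported − 50 mm·z.

```bash
python3 - <<'E'
from h import *
B=np.array([.4428,.127,.045])
print(Z0)
pre=B-.06*Z0
print(pre,B+.053*Z0)
plan(pre,RPICK,5)
E
```

```text
[ 0.16377296  0.51942225 -0.83867057]
[0.43297362 0.09583467 0.09532023] [0.45147997 0.15452938 0.00055046]
t 9.5 p [0.4667 0.112  0.2575] 
q [-0.6622  0.0209  0.6659  2.1598 -0.6604  0.9167  0.0815] F [ 0.1103  0.6516 -0.6095] M [-0.55    0.1408 -0.019 ] g 0.9963971587689316
tool axes (cols)
 [[ 0.9502 -0.2756  0.1453]
 [-0.3114 -0.823   0.4751]
 [-0.0113 -0.4967 -0.8678]]
total rot deg 3.336888623552789 dist 0.16639564382795843
1 [-0.005   0.0206  0.0256] [ 0.64  0.04 -0.18]
2 [-0.0051  0.0209  0.0254] [ 0.64  0.04 -0.18]
3 [-0.0052  0.0212  0.0251] [ 0.64  0.04 -0.18]
4 [-0.0053  0.0214  0.0249] [ 0.64  0.04 -0.18]
5 [-0.0054  0.0217  0.0247] [ 0.64  0.04 -0.18]
```

{"op": "send_rows", "data": {"commands": [{"translation":[-0.005,0.0206,0.0256],"rot":[0.7,0,-0.2],"grip":0.085},{"translation":[-0.005,0.021,0.0254],"rot":[0.7,0,-0.2],"grip":0.085},{"translation":[-0.005,0.021,0.025],"rot":[0.6,0,-0.2],"grip":0.085},{"translation":[-0.0053,0.0214,0.025],"rot":[0.6,0,-0.2],"grip":0.085},{"translation":[-0.0054,0.0217,0.0247],"rot":[0.6,0,-0.2],"grip":0.085}]}}

```text
t: 9.92
eef_pos: [0.4344, 0.0976, 0.0936]
tool_rot: [-0.28, 0.948, -0.142, 0.042]
contact_force: [-0.1, 1.1, 0.2]
gripper_width: 0.994
```

{"op": "send_rows", "data": {"commands": [{"translation":[0,0,0],"rot":[0,0,0],"grip":0.085},{"translation":[0,0,0],"rot":[0,0,0],"grip":0.085},{"translation":[0,0,0],"rot":[0,0,0],"grip":0.085},{"translation":[0,0,0],"rot":[0,0,0],"grip":0.085},{"translation":[0,0,0],"rot":[0,0,0],"grip":0.085}]}}

```text
t: 10.33
eef_pos: [0.436, 0.0973, 0.0976]
tool_rot: [-0.281, 0.948, -0.142, 0.044]
contact_force: [-0.3, 1.4, 1.2]
gripper_width: 0.993
```

```bash
python3 - <<'E'
from h import *
from station import read_camera
B=np.array([.4428,.127,.045])
for n in ("top","side"):
    c=read_camera(n); np.savez(f"cam9_{n}.npz",**c); cv2.imwrite(f"pics/{n}9.png",c["pixels"][:,:,::-1])
o,p,R=pose()
for n in ("top","side"):
    c=dict(np.load(f"cam9_{n}.npz")); Q=cloud(c).reshape(-1,3); L=R.inv().apply(np.nan_to_num(Q,nan=9)-p)
    m=(np.abs(L[:,0])<.09)&(np.abs(L[:,1])<.03)&(Q[:,2]>.07)
    for a in np.arange(-.07,-.02,.008):
        k=m&(L[:,2]>a)&(L[:,2]<a+.008)
        for s in(-1,1):
            kk=k&(s*L[:,0]>0)
            if kk.sum()>0: print(n,round(a,3),s,kk.sum(),"x",np.percentile(L[kk,0],[0,50,100]).round(3),"y",np.percentile(L[kk,1],[0,50,100]).round(3))
    m=(Q[:,0]>.33)&(Q[:,0]<.56)&(Q[:,1]>.0)&(Q[:,1]<.25)&(Q[:,2]>.044)&(Q[:,2]<.06)&((Q[:,0]<.52)|(Q[:,1]>.09)); print("board",m.sum(),np.median(Q[m,2]),cv2.minAreaRect((Q[m,:2]*1000).astype(np.float32)))
plan(B+.053*Z0,RPICK,5)
E
```

```text
top -0.07 -1 8 x [-0.054 -0.048 -0.042] y [-0.012 -0.01  -0.008]
top -0.07 1 9 x [0.044 0.047 0.056] y [-0.012 -0.012 -0.004]
top -0.062 -1 12 x [-0.054 -0.047 -0.041] y [-0.012 -0.011 -0.006]
top -0.062 1 11 x [0.044 0.05  0.057] y [-0.013 -0.009  0.002]
top -0.054 -1 14 x [-0.054 -0.048 -0.041] y [-0.013 -0.01   0.006]
top -0.054 1 11 x [0.044 0.046 0.056] y [-0.014 -0.008  0.004]
top -0.046 -1 5 x [-0.049 -0.045 -0.042] y [-0.013 -0.011 -0.007]
top -0.046 1 10 x [0.044 0.046 0.056] y [-0.012 -0.009  0.005]
top -0.038 1 2 x [0.045 0.045 0.045] y [-0.009 -0.004 -0.   ]
board 1506 0.05261048989078454 ((443.5757141113281, 130.467041015625), (195.43215942382812, 64.4375991821289), 72.28356170654297)
side -0.062 -1 1 x [-0.042 -0.042 -0.042] y [0.012 0.012 0.012]
side -0.054 -1 2 x [-0.052 -0.049 -0.046] y [0.008 0.01  0.012]
side -0.046 -1 2 x [-0.047 -0.045 -0.043] y [0.01  0.011 0.012]
board 927 0.0502861022351192 ((442.3840026855469, 126.5444564819336), (203.67881774902344, 64.39105987548828), 72.30900573730469)
t 10.43 p [0.4355 0.0972 0.0972] 
q [-0.4515  0.3483  0.6025  2.3787 -1.235   0.8176  0.8593] F [ 0.0405  0.7227 -0.0328] M [-0.5751  0.1571  0.0243] g 0.9985534090368118
tool axes (cols)
 [[ 0.9558 -0.2454  0.1619]
 [-0.294  -0.8014  0.5209]
 [ 0.0019 -0.5455 -0.8381]]
total rot deg 0.42301454611817063 dist 0.11350343075880777
1 [-0.0003  0.0006  0.0227] [-0.01  0.03  0.08]
2 [-0.0004  0.0006  0.0227] [-0.01  0.03  0.08]
3 [-0.0004  0.0006  0.0227] [-0.01  0.03  0.08]
4 [-0.0004  0.0005  0.0227] [-0.01  0.03  0.08]
5 [-0.0004  0.0005  0.0227] [-0.01  0.03  0.08]
```

View pics/side9.png

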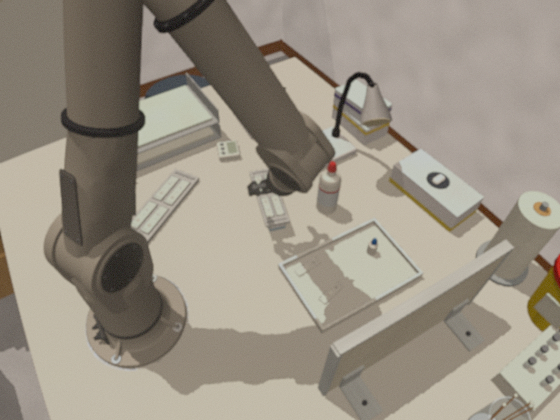

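View pics/top9.png

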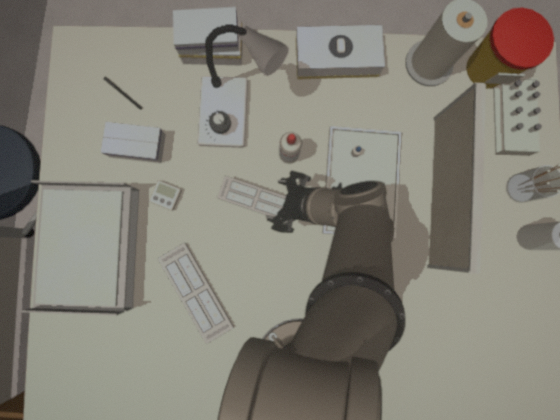

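Joints 4 and 5 are near their limits here (2.38 and −1.235), so I'll descend a little and watch them.

{"op": "send_rows", "data": {"commands": [{"translation":[0,0.001,0.015],"rot":[0,0,0],"grip":0.085},{"translation":[0,0,0.015],"rot":[0,0,0],"grip":0.085},{"translation":[0,0,0],"rot":[0,0,0],"grip":0.085},{"translation":[0,0,0],"rot":[0,0,0],"grip":0.085},{"translation":[0,0,0],"rot":[0,0,0],"grip":0.085}]}}

```text
t: 10.85
eef_pos: [0.4391, 0.1111, 0.0705]
tool_rot: [-0.281, 0.948, -0.143, 0.042]
contact_force: [-0.2, -0.2, 0.7]
gripper_width: 0.996
```

```bash
python3 - <<'E'
from h import *
B=np.array([.4428,.127,.045])
plan(B+.053*Z0,RPICK,1)
E
```

```text
t 10.85 p [0.4391 0.1111 0.0705] 
q [-0.4249  0.4114  0.5322  2.3858 -1.3406  0.7864  0.9381] F [-0.2261 -0.1645  0.7393] M [-0.5965  0.1697 -0.009 ] g 0.9959002567133498
tool axes (cols)
 [[ 0.9555 -0.2476  0.1604]
 [-0.295  -0.8016  0.52  ]
 [-0.0002 -0.5442 -0.8389]]
total rot deg 0.3420178496510594 dist 0.08326437407519185
1 [-0.001   0.0002  0.0833] [0.03 0.2  0.28]
```

Joint 5 would reach its limit, so I'll reduce the pick tilt to 15°. The final tool pose will then be about 48° off vertical.

```bash
sed -i 's/^PHI=.*/PHI=np.radians(15)/' h.py; python3 - <<'E'
from h import *
B=np.array([.4428,.127,.045])
plan(B-.02*Z0,RPICK,5); print(Z0)
E
```

```text
t 10.85 p [0.4391 0.1111 0.0705] 
q [-0.4249  0.4114  0.5322  2.3858 -1.3406  0.7864  0.9381] F [-0.2261 -0.1645  0.7393] M [-0.5965  0.1697 -0.009 ] g 0.9959002567133498
tool axes (cols)
 [[ 0.9555 -0.2476  0.1604]
 [-0.295  -0.8016  0.52  ]
 [-0.0002 -0.5442 -0.8389]]
total rot deg 17.97434767881825 dist 0.012759699295984714
1 [-0.0002 -0.0012  0.0022] [-3.59  0.03  0.06]
2 [-0.0002 -0.0013  0.0022] [-3.59  0.03  0.06]
3 [-0.0002 -0.0015  0.0021] [-3.59  0.03  0.06]
4 [-0.0002 -0.0016  0.002 ] [-3.59  0.03  0.06]
5 [-0.0002 -0.0017  0.0019] [-3.59  0.03  0.06]
[ 0.0778  0.2468 -0.9659]
```

{"op": "send_rows", "data": {"commands": [{"translation":[0,-0.0012,0.0022],"rot":[-3.6,0,0],"grip":0.085},{"translation":[0,-0.0013,0.0022],"rot":[-3.6,0,0],"grip":0.085},{"translation":[0,-0.0015,0.002],"rot":[-3.6,0,0],"grip":0.085},{"translation":[0,-0.0016,0.002],"rot":[-3.6,0,0],"grip":0.085},{"translation":[0,-0.0017,0.002],"rot":[-3.6,0,0],"grip":0.085}]}}

```text
t: 11.27
eef_pos: [0.4429, 0.1216, 0.0649]
tool_rot: [-0.128, 0.98, -0.149, 0.02]
contact_force: [0.2, 0.8, 0.6]
gripper_width: 1.0
```

```bash
python3 - <<'E'
from h import *
B=np.array([.4428,.127,.045])
plan(B+.053*Z0,RPICK,4)
E
```

```text
t 11.27 p [0.4429 0.1216 0.0649] 
q [-0.8121  0.3789  0.6922  2.3129 -0.9121  0.6079  0.313 ] F [0.2077 0.7972 0.6475] M [-0.2489  0.1248  0.0075] g 0.9999357015653625
tool axes (cols)
 [[ 0.955  -0.2865  0.0773]
 [-0.2967 -0.923   0.245 ]
 [ 0.0012 -0.2569 -0.9664]]
total rot deg 0.2728509493307189 dist 0.07354476571919617
1 [-0.0004  0.      0.0184] [ 0.03 -0.    0.06]
2 [-0.0004  0.      0.0184] [ 0.03 -0.    0.06]
3 [-0.0004  0.      0.0184] [ 0.03 -0.    0.06]
4 [-0.0004  0.      0.0184] [ 0.03 -0.    0.06]
```

{"op": "send_rows", "data": {"commands": [{"translation":[0,0,0.018],"rot":[0,0,0],"grip":0.085},{"translation":[-0.001,0,0.018],"rot":[0,0,0],"grip":0.085},{"translation":[-0.0005,0,0.014],"rot":[0,0,0],"grip":0.085},{"translation":[0,0,0.01],"rot":[0,0,0],"grip":0.085},{"translation":[0,0,0],"rot":[0,0,0],"grip":0.085}]}}

```text
t: 11.68
eef_pos: [0.4447, 0.1374, 0.005]
tool_rot: [-0.128, 0.98, -0.148, 0.018]
contact_force: [-0.5, -0.0, -0.6]
gripper_width: 0.997
```

```bash
python3 - <<'E'
from h import *
B=np.array([.4428,.127,.045])
plan(B+.053*Z0,RPICK,1)
E
```

```text
t 11.68 p [0.4447 0.1374 0.005 ] 
q [-0.6998  0.5047  0.524   2.3221 -1.1478  0.5163  0.5118] F [-0.4997 -0.0232 -0.5723] M [-0.2802  0.1073 -0.0427] g 0.9972032605353962
tool axes (cols)
 [[ 0.9556 -0.2851  0.0739]
 [-0.2946 -0.9233  0.2465]
 [-0.002  -0.2574 -0.9663]]
total rot deg 0.3959435980304313 dist 0.011700659092948866
1 [ 0.0013 -0.0003  0.0116] [0.09 0.21 0.33]
```

{"op": "send_rows", "data": {"commands": [{"translation":[0.001,0,0.006],"rot":[0,0,0.3],"grip":0.085},{"translation":[0,0,0.005],"rot":[0,0,0],"grip":0.085},{"translation":[0,0,0],"rot":[0,0,0],"grip":0.085},{"translation":[0,0,0],"rot":[0,0,0],"grip":0.085},{"translation":[0,0,0],"rot":[0,0,0],"grip":0.085}]}}

```text
t: 12.1
eef_pos: [0.4472, 0.1395, -0.0047]
tool_rot: [-0.129, 0.98, -0.151, 0.019]
contact_force: [0.6, -0.9, -0.6]
gripper_width: 0.997
```

```bash
python3 - <<'E'
from h import *
from station import read_camera
B=np.array([.4428,.127,.045])
plan(B+.053*Z0,RPICK,1)
a=[]
for n in ("top","side"):
    c=read_camera(n); np.savez(f"cam10_{n}.npz",**c)
    u,v=proj(c,B)[0].astype(int); a.append(cv2.resize(np.clip(c["pixels"][v-45:v+45,u-45:u+45,::-1].astype(float)*1.6-10,0,255).astype(np.uint8),(400,400),interpolation=cv2.INTER_CUBIC))
cv2.imwrite("pics/b10.png",np.hstack(a))
E
```

```text
t 12.1 p [ 0.4472  0.1395 -0.0047] 
q [-0.6809  0.5262  0.4974  2.3189 -1.189   0.5021  0.5425] F [ 0.5641 -0.8624 -0.5789] M [-0.2651  0.07   -0.0244] g 0.9966075387721861
tool axes (cols)
 [[ 0.9539 -0.2903  0.0757]
 [-0.3    -0.9214  0.2469]
 [-0.0019 -0.2583 -0.9661]]
total rot deg 0.12065521896672154 dist 0.0016098877363870492
1 [-0.0004 -0.0001  0.0016] [0.03 0.12 0.01]
```

View pics/b10.png

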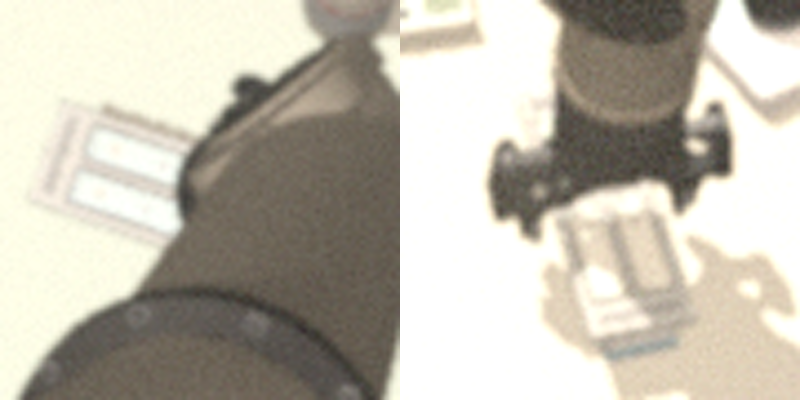

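The fingers straddle the middle of the board, at side-crop (535,210) and (685,195). Closing.

{"op": "send_rows", "data": {"commands": [{"translation":[0,0,0],"rot":[0,0,0],"grip":0.07},{"translation":[0,0,0],"rot":[0,0,0],"grip":0.05},{"translation":[0,0,0],"rot":[0,0,0],"grip":0.05},{"translation":[0,0,0],"rot":[0,0,0],"grip":0.05},{"translation":[0,0,0],"rot":[0,0,0],"grip":0.05}], "force": 60}}

```text
t: 12.62
eef_pos: [0.4469, 0.1397, -0.0046]
tool_rot: [-0.129, 0.98, -0.15, 0.019]
contact_force: [-1.9, -1.8, 7.2]
gripper_width: 0.74
```

{"op": "send_rows", "data": {"commands": [{"translation":[0,0,0],"rot":[0,0,0],"grip":0.05},{"translation":[0,0,-0.01],"rot":[0,0,0],"grip":0.05},{"translation":[0,0,-0.02],"rot":[0,0,0],"grip":0.05},{"translation":[0,0,-0.02],"rot":[0,0,0],"grip":0.05},{"translation":[0,0,0],"rot":[0,0,0],"grip":0.05}]}}

```text
t: 13.03
eef_pos: [0.4443, 0.1266, 0.0453]
tool_rot: [-0.129, 0.98, -0.151, 0.02]
contact_force: [0.1, 1.5, -1.2]
gripper_width: 0.742
```

```bash
python3 - <<'E'
from h import *
from station import read_camera
st()
a=[]
for n in ("top","side"):
    c=read_camera(n); np.savez(f"cam11_{n}.npz",**c)
    u,v=proj(c,[.44,.12,.08])[0].astype(int); a.append(cv2.resize(np.clip(c["pixels"][v-45:v+45,u-45:u+45,::-1].astype(float)*1.6-10,0,255).astype(np.uint8),(400,400),interpolation=cv2.INTER_CUBIC))
cv2.imwrite("pics/b11.png",np.hstack(a))
E
```

```text
t 13.03 p [0.4443 0.1266 0.0453] 
q [-0.7724  0.421   0.6379  2.3185 -0.9943  0.5776  0.3788] F [ 0.1388  1.5041 -1.1882] M [-0.3539  0.0303 -0.0701] g 0.7420097274790093
tool axes (cols)
 [[ 0.9536 -0.2908  0.0784]
 [-0.3011 -0.9209  0.2474]
 [ 0.0003 -0.2595 -0.9657]]
```

View pics/b11.png

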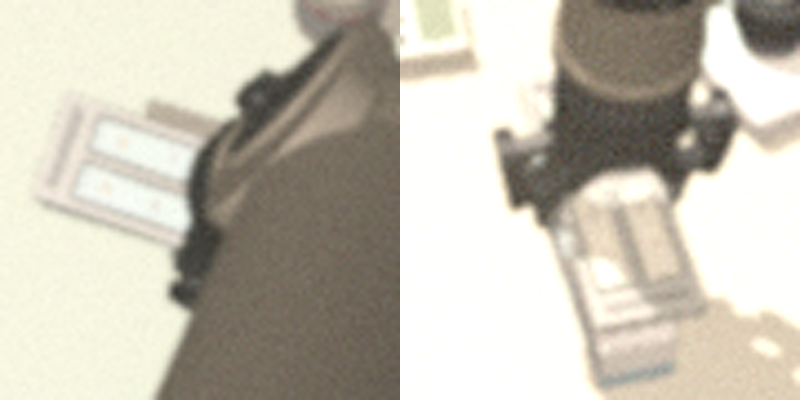

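The board is lifted and held at 63 mm. I'll measure how it sits in the hand.

```bash
cat >> h.py <<'E'
def board_in_tool(cams,p,R,tol=.02):
    # points near expected board, in tool frame; fit plane
    for n,c in cams.items():
        Q=cloud(c).reshape(-1,3); L=R.inv().apply(np.nan_to_num(Q,nan=9)-p)
        yield n,Q,L
E
python3 - <<'E'
from h import *
o,p,R=pose()
for n in("top","side"):
    c=dict(np.load(f"cam11_{n}.npz")); Q=cloud(c).reshape(-1,3)
    m=(Q[:,2]>.075)&(Q[:,2]<.125)&(Q[:,0]>.36)&(Q[:,0]<.54)&(Q[:,1]>0)&(Q[:,1]<.26)
    rel=Q-np.array([.44,.118,0]); s=rel@[.3007,.9537,0]; w=rel@[.9537,-.3007,0]
    m&=(np.abs(w)<.031)&(np.abs(s)>.03)
    for a in np.arange(-.12,.13,.02):
        k=m&(s>a)&(s<=a+.02)
        if k.sum()>4: print(n,round(a,2),k.sum(),np.median(Q[k,2]).round(4),"w",w[k].min().round(3),w[k].max().round(3),"smax",s[k].max().round(4),s[k].min().round(4))
E
```

```text
top 0.02 94 0.1035 w -0.029 0.031 smax 0.0399 0.03
top 0.04 185 0.1036 w -0.029 0.031 smax 0.0599 0.04
top 0.06 182 0.1025 w -0.029 0.031 smax 0.0799 0.0602
top 0.08 159 0.1014 w -0.029 0.031 smax 0.0975 0.0803
side -0.12 75 0.0941 w -0.03 0.029 smax -0.1003 -0.1058
side -0.1 160 0.098 w -0.03 0.031 smax -0.08 -0.0999
side -0.08 160 0.0999 w -0.03 0.031 smax -0.06 -0.0799
side -0.06 145 0.1002 w -0.03 0.031 smax -0.0401 -0.0598
side -0.04 71 0.1001 w -0.03 0.03 smax -0.03 -0.0399
side 0.04 5 0.0977 w -0.029 -0.022 smax 0.0598 0.0502
side 0.06 30 0.0979 w -0.029 -0.015 smax 0.0794 0.0602
side 0.08 35 0.0983 w -0.03 -0.008 smax 0.0974 0.0809
```

```bash
cat >> h.py <<'E'
def Rboard(u,bn):
    u=np.array(u,float);bn=np.array(bn,float); w=np.cross(bn,u); return Rn.from_matrix(np.c_[u,w,bn])
NS=np.array([.0514,.9987,0]); TX=np.array([.9987,-.0514,0]); UP=np.array([0,0,1.])
RIM0=np.array([.4969,-.2620,0]); GAP=.1003
# board-in-tool, measured after lift
_p=np.array([.4443,.1266,.0453]); _R=Rn.from_matrix(np.array([[.9536,-.2908,.0784],[-.3011,-.9209,.2474],[.0003,-.2595,-.9657]]))
BIT_R=_R.inv()*Rboard(U0,UP); BIT_P=_R.inv().apply(np.array([.4395,.114,.095])-_p)
def final_board(theta,Fd,Fz,s):
    th=np.radians(theta); u=-np.sin(th)*NS+np.cos(th)*UP; bn=np.cos(th)*NS+np.sin(th)*UP
    F=RIM0+s*TX+(Fd-GAP)*NS+Fz*UP
    return F+.1*u, Rboard(u,bn)
def tool_for(bp,bR):
    R=bR*BIT_R.inv(); return bp-R.apply(BIT_P),R
def board_now():
    o,p,R=pose(); bR=R*BIT_R; bp=p+R.apply(BIT_P); M=bR.as_matrix()
    print("board c",bp,"foot",bp-.1*M[:,0],"top",bp+.1*M[:,0]); 
    for nm,X in(("foot",bp-.1*M[:,0]),("top",bp+.1*M[:,0])): print(nm,"d screen",(X-RIM0)@NS+GAP,"s",(X-RIM0)@TX,"z",X[2])
    print("theta",np.degrees(np.arccos(M[2,0])))
E
python3 - <<'E'
from h import *
print("BIT_P",BIT_P,np.degrees(BIT_R.as_rotvec()))
bp,bR=final_board(25,.0915,.02,-.03); tp,tR=tool_for(bp,bR); print(bp,tp); print(tR.as_matrix())
# waypoint A : lifted
tA,_=tool_for(np.array([.43,.09,.25]),bR)
plan(tA,tR,12)
E
```

```text
BIT_P [-0.000769    0.00010121 -0.05149066] [119.26762997 119.21736642 -15.72242313]
[ 0.46431442 -0.31145345  0.11063078] [ 0.46307953 -0.35079694  0.07742755]
[[ 9.98681028e-01 -3.34370880e-02 -3.89636442e-02]
 [-5.13412209e-02 -6.42473606e-01 -7.64585996e-01]
 [ 5.32416263e-04  7.65577969e-01 -6.43342902e-01]]
t 13.13 p [0.4434 0.1277 0.0434] 
q [-0.7708  0.4248  0.6329  2.3192 -0.9994  0.576   0.383 ] F [ 0.2658  0.8441 -2.2244] M [-0.382   0.0708 -0.0035] g 0.7382477722299223
tool axes (cols)
 [[ 0.9542 -0.2894  0.0761]
 [-0.2992 -0.9215  0.2474]
 [-0.0015 -0.2588 -0.9659]]
total rot deg 66.38616799230896 dist 0.19028280327449126
1 [ 0.0007  0.0025 -0.0156] [-5.38  0.39 -1.21]
2 [ 0.0008  0.004  -0.0153] [-5.38  0.39 -1.21]
3 [ 0.0008  0.0054 -0.0149] [-5.38  0.39 -1.21]
4 [ 0.0008  0.0068 -0.0143] [-5.38  0.39 -1.21]
5 [ 0.0007  0.0082 -0.0136] [-5.38  0.39 -1.21]
6 [ 0.0006  0.0094 -0.0128] [-5.38  0.39 -1.21]
7 [ 0.0005  0.0106 -0.0118] [-5.38  0.39 -1.21]
8 [ 0.0003  0.0116 -0.0108] [-5.38  0.39 -1.21]
9 [ 0.0001  0.0126 -0.0096] [-5.38  0.39 -1.21]
10 [-0.0001  0.0135 -0.0084] [-5.38  0.39 -1.21]
11 [-0.0003  0.0142 -0.0071] [-5.38  0.39 -1.21]
12 [-0.0006  0.0148 -0.0057] [-5.38  0.39 -1.21]
```

{"op": "send_rows", "data": {"commands": [{"translation":[0,-0.006,-0.022],"rot":[0,0,0],"grip":0.05},{"translation":[0,-0.008,-0.03],"rot":[0,0,0],"grip":0.05},{"translation":[0,-0.008,-0.03],"rot":[0,0,0],"grip":0.05},{"translation":[0,-0.008,-0.03],"rot":[0,0,0],"grip":0.05},{"translation":[0,-0.005,-0.02],"rot":[0,0,0],"grip":0.05}]}}

```text
t: 13.55
eef_pos: [0.4437, 0.1272, 0.181]
tool_rot: [-0.129, 0.98, -0.15, 0.019]
contact_force: [0.8, 0.6, -2.1]
gripper_width: 0.734
```

```bash
python3 - <<'E'
from h import *
bp,bR=final_board(25,.0915,.02,-.03); tp,tR=tool_for(bp,bR)
tA,_=tool_for(np.array([.43,.07,.26]),bR)
plan(tA,tR,11)
E
```

```text
t 13.55 p [0.4437 0.1272 0.181 ] 
q [-1.1003  0.121   0.94    2.219  -0.4746  0.788  -0.1465] F [ 0.7873  0.628  -2.1474] M [-0.2382  0.0732 -0.0337] g 0.7339907747254187
tool axes (cols)
 [[ 0.9541 -0.2898  0.0754]
 [-0.2994 -0.9217  0.2465]
 [-0.0019 -0.2578 -0.9662]]
total rot deg 66.33063933667724 dist 0.10792796978689088
1 [ 0.0013  0.0074 -0.0063] [-5.87  0.43 -1.32]
2 [ 0.0012  0.008  -0.0055] [-5.87  0.43 -1.32]
3 [ 0.001   0.0086 -0.0046] [-5.87  0.43 -1.32]
4 [ 0.0009  0.009  -0.0037] [-5.87  0.43 -1.32]
5 [ 0.0007  0.0094 -0.0028] [-5.87  0.43 -1.32]
6 [ 0.0005  0.0096 -0.0018] [-5.87  0.43 -1.32]
7 [ 0.0003  0.0098 -0.0008] [-5.87  0.43 -1.32]
8 [0.     0.0098 0.0002] [-5.87  0.43 -1.32]
9 [-0.0002  0.0097  0.0012] [-5.87  0.43 -1.32]
10 [-0.0004  0.0096  0.0022] [-5.87  0.43 -1.32]
11 [-0.0007  0.0093  0.0032] [-5.87  0.43 -1.32]
```

{"op": "send_rows", "data": {"commands": [{"translation":[0.001,0.0074,-0.006],"rot":[-5.9,0.4,-1.3],"grip":0.05},{"translation":[0.001,0.008,-0.0055],"rot":[-5.9,0.4,-1.3],"grip":0.05},{"translation":[0.001,0.0086,-0.0046],"rot":[-5.9,0.4,-1.3],"grip":0.05},{"translation":[0.001,0.009,-0.0037],"rot":[-5.9,0.4,-1.3],"grip":0.05},{"translation":[0.0007,0.0094,-0.0028],"rot":[-5.9,0.4,-1.3],"grip":0.05}]}}

```text
t: 13.97
eef_pos: [0.4361, 0.0842, 0.2004]
tool_rot: [0.131, 0.987, -0.096, 0.004]
contact_force: [-0.7, -0.1, -2.3]
gripper_width: 0.739
```

```bash
python3 - <<'E'
from h import *
bp,bR=final_board(25,.0915,.02,-.03); tp,tR=tool_for(bp,bR)
tA,_=tool_for(np.array([.43,.03,.26]),bR)
plan(tA,tR,6); board_now()
E
```

```text
t 13.97 p [0.4361 0.0842 0.2004] 
q [-1.3467  0.2514  0.9942  2.086   0.0328  1.0263 -0.5678] F [-0.7178 -0.0914 -2.2755] M [ 0.3654 -0.0272  0.0214] g 0.7388211262783838
tool axes (cols)
 [[ 0.9816 -0.1901 -0.0178]
 [-0.1881 -0.9476 -0.2583]
 [ 0.0322  0.2569 -0.9659]]
total rot deg 35.83741882843138 dist 0.0975020925569735
1 [ 0.0019  0.0161 -0.0002] [-5.81  0.46 -1.29]
2 [0.0015 0.0161 0.0014] [-5.81  0.46 -1.29]
3 [0.0011 0.0159 0.0031] [-5.81  0.46 -1.29]
4 [0.0007 0.0155 0.0047] [-5.81  0.46 -1.29]
5 [0.0003 0.015  0.0062] [-5.81  0.46 -1.29]
6 [-0.      0.0143  0.0077] [-5.81  0.46 -1.29]
board c [0.4363 0.0976 0.2501] foot [0.4541 0.1824 0.2002] top [0.4184 0.0128 0.3   ]
foot d screen 0.5419108437010616 s -0.06558350111137229 z 0.20024303145528782
top d screen 0.3706624625685473 s -0.09251359866251993 z 0.29999308651628115
theta 60.08264673471264
```

{"op": "send_rows", "data": {"commands": [{"translation":[0.0015,0.016,0],"rot":[-5.8,0.5,-1.3],"grip":0.05},{"translation":[0.0015,0.016,0.0014],"rot":[-5.8,0.5,-1.3],"grip":0.05},{"translation":[0.001,0.016,0.003],"rot":[-5.8,0.5,-1.3],"grip":0.05},{"translation":[0.001,0.0155,0.0047],"rot":[-5.8,0.5,-1.3],"grip":0.05},{"translation":[0,0.015,0.0062],"rot":[-5.8,0.5,-1.3],"grip":0.05}]}}

```text
t: 14.38
eef_pos: [0.4294, 0.0065, 0.2212]
tool_rot: [0.375, 0.926, -0.035, -0.007]
contact_force: [-0.1, -0.4, -2.8]
gripper_width: 0.739
```

```bash
python3 - <<'E'
from h import *
bp,bR=final_board(25,.0915,.02,-.03); tp,tR=tool_for(bp,bR)
tA,_=tool_for(np.array([.447,-.05,.24]),bR)
plan(tA,tR,5); board_now()
E
```

```text
t 14.38 p [0.4294 0.0065 0.2212] 
q [-1.4142  0.4957  1.0196  2.0787  0.292   1.1628 -0.6183] F [-0.1491 -0.4294 -2.8321] M [ 0.9659 -0.0236  0.0248] g 0.7392451658416199
tool axes (cols)
 [[ 0.9975 -0.0592 -0.0393]
 [-0.0699 -0.7158 -0.6948]
 [ 0.013   0.6957 -0.7182]]
total rot deg 5.998578476592364 dist 0.09828753775452104
1 [0.0046 0.0115 0.0153] [-1.17  0.06 -0.25]
2 [0.0045 0.0112 0.0155] [-1.17  0.06 -0.25]
3 [0.0044 0.0109 0.0157] [-1.17  0.06 -0.25]
4 [0.0044 0.0106 0.0159] [-1.17  0.06 -0.25]
5 [0.0043 0.0103 0.0162] [-1.17  0.06 -0.25]
board c [0.4307 0.0423 0.2582] foot [0.4353 0.0934 0.1724] top [ 0.426  -0.0088  0.344 ]
foot d screen 0.4520369450512743 s -0.07976498921787106 z 0.1723676950258954
top d screen 0.3494820729651338 s -0.08380477734391496 z 0.3440261876924069
theta 30.874601999006032
```

{"op": "send_rows", "data": {"commands": [{"translation":[0.0045,0.0115,0.0153],"rot":[-1.2,0,-0.3],"grip":0.05},{"translation":[0.0045,0.0112,0.0155],"rot":[-1.2,0,-0.3],"grip":0.05},{"translation":[0.0045,0.0109,0.0157],"rot":[-1.2,0,-0.3],"grip":0.05},{"translation":[0.0045,0.0106,0.016],"rot":[-1.2,0,-0.3],"grip":0.05},{"translation":[0.0043,0.0103,0.0162],"rot":[-1.2,0,-0.3],"grip":0.05}]}}

```text
t: 14.8
eef_pos: [0.4452, -0.0902, 0.2054]
tool_rot: [0.422, 0.906, -0.023, -0.015]
contact_force: [-0.0, 0.4, -2.5]
gripper_width: 0.741
```

```bash
python3 - <<'E'
from h import *
bp,bR=final_board(25,.0915,.045,-.03); tp,tR=tool_for(bp,bR)
t2=tp+.07*NS+[0,0,.05]
board_now()
plan(t2,tR,7)
E
```

```text
board c [ 0.44678041 -0.05085666  0.23868332] foot [ 0.44836805 -0.00853208  0.14809575] top [ 0.44519276 -0.09318124  0.3292709 ]
foot d screen 0.35094386684703444 s -0.06149710498123233 z 0.1480957454599196
top d screen 0.266241546178441 s -0.06031730907929054 z 0.3292709042655862
theta 25.05850270449861
t 14.8 p [ 0.4452 -0.0902  0.2054] 
q [-1.2682  0.578   1.0293  2.1414  0.3937  1.0168 -0.5598] F [-0.0224  0.4339 -2.498 ] M [ 1.0994 -0.0816  0.0481] g 0.7405597340979846
tool axes (cols)
 [[ 0.9985 -0.0292 -0.0456]
 [-0.0537 -0.6434 -0.7636]
 [-0.0071  0.7649 -0.6441]]
total rot deg 0.4603016679205493 dist 0.19912703357802028
1 [0.0046 0.0117 0.0255] [-0.01  0.05  0.04]
2 [0.0046 0.0116 0.0256] [-0.01  0.05  0.04]
3 [0.0045 0.0116 0.0256] [-0.01  0.05  0.04]
4 [0.0045 0.0116 0.0256] [-0.01  0.05  0.04]
5 [0.0045 0.0116 0.0256] [-0.01  0.05  0.04]
6 [0.0045 0.0116 0.0256] [-0.01  0.05  0.04]
7 [0.0045 0.0116 0.0256] [-0.01  0.05  0.04]
```

{"op": "send_rows", "data": {"commands": [{"translation":[0.0045,0.0117,0.0255],"rot":[0,0,0],"grip":0.05},{"translation":[0.0045,0.0116,0.0256],"rot":[0,0,0],"grip":0.05},{"translation":[0.0045,0.0116,0.0256],"rot":[0,0,0],"grip":0.05},{"translation":[0.0045,0.0116,0.0256],"rot":[0,0,0],"grip":0.05},{"translation":[0.0045,0.0116,0.0256],"rot":[0,0,0],"grip":0.05}]}}

```text
t: 15.22
eef_pos: [0.4601, -0.2267, 0.167]
tool_rot: [0.421, 0.907, -0.023, -0.014]
contact_force: [0.4, 0.7, -2.3]
gripper_width: 0.739
```

{"op": "send_rows", "data": {"commands": [{"translation":[0.004,0.0116,0.0256],"rot":[0,0,0],"grip":0.05},{"translation":[0.004,0.0116,0.0256],"rot":[0,0,0],"grip":0.05},{"translation":[0,0,0],"rot":[0,0,0],"grip":0.05},{"translation":[0,0,0],"rot":[0,0,0],"grip":0.05},{"translation":[0,0,0],"rot":[0,0,0],"grip":0.05}]}}

```text
t: 15.63
eef_pos: [0.4652, -0.2802, 0.1526]
tool_rot: [0.421, 0.907, -0.024, -0.014]
contact_force: [-0.4, -0.4, -1.6]
gripper_width: 0.733
```

```bash
python3 - <<'E'
from h import *
from station import read_camera
for n in ("top","side"):
    c=read_camera(n); np.savez(f"cam12_{n}.npz",**c); cv2.imwrite(f"pics/{n}12.png",c["pixels"][:,:,::-1])
st(); board_now()
E
```

```text
t 15.73 p [ 0.466  -0.2796  0.1531] 
q [-0.8573  0.6967  1.0146  2.1964  0.5246  0.6153 -0.4569] F [-0.3015  0.3801 -1.9206] M [ 1.0642 -0.0263 -0.0111] g 0.7331074491403871
tool axes (cols)
 [[ 0.9986 -0.0305 -0.0436]
 [-0.053  -0.6442 -0.763 ]
 [-0.0048  0.7642 -0.645 ]]
board c [ 0.4674 -0.2403  0.1864] foot [ 0.4692 -0.1979  0.0958] top [ 0.4657 -0.2827  0.2769]
foot d screen 0.16290152156016596 s -0.030961066990455748 z 0.09582029332978556
top d screen 0.0779914268775749 s -0.03014050167451194 z 0.2769001575159211
theta 25.122881317220312
```

View pics/side12.png

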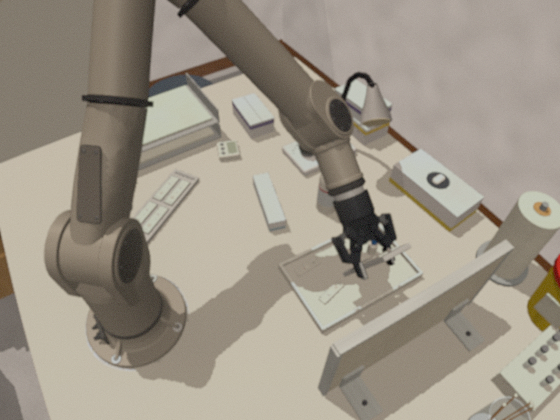

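View pics/top12.png

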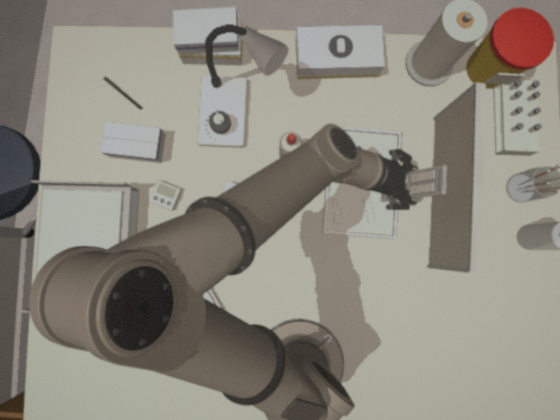

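The board is upright in hand with the cassettes facing the tray. Its top edge is at top px (443,178) and side (395,257). I'll verify its pose from depth and look at the ring, which is now in view from above.

```bash
python3 - <<'E'
from h import *
o,p,R=pose(); bR=R*BIT_R; bp=p+R.apply(BIT_P)
for n in("top","side"):
    c=dict(np.load(f"cam12_{n}.npz")); Q=cloud(c).reshape(-1,3); L=bR.inv().apply(np.nan_to_num(Q,nan=9)-bp)
    m=(np.abs(L[:,1])<.036)&(np.abs(L[:,2])<.02)&(np.abs(L[:,0])<.13)
    print(n,m.sum())
    for a in np.arange(-.12,.12,.02):
        k=m&(L[:,0]>a)&(L[:,0]<=a+.02)
        if k.sum()>4: print(round(a,2),k.sum(),"z",np.percentile(L[k,2],[10,50,90]).round(4),"y",L[k,1].min().round(3),L[k,1].max().round(3),"x",L[k,0].min().round(4),L[k,0].max().round(4))
c=dict(np.load("cam12_top.npz"));c0=load("top")
I=[cv2.resize(np.clip(x["pixels"][95:145,195:245,::-1].astype(float)*1.3,0,255).astype(np.uint8),(400,400),interpolation=cv2.INTER_CUBIC) for x in(c0,c)]
cv2.imwrite("pics/r12.png",np.hstack(I))
E
```

```text
top 1201
-0.1 38 z [0.0043 0.0058 0.0079] y -0.03 -0.01 x -0.0993 -0.0806
-0.08 13 z [0.0047 0.0056 0.0071] y -0.03 -0.021 x -0.0787 -0.0688
-0.06 5 z [0.0027 0.0034 0.0045] y -0.03 -0.028 x -0.048 -0.0414
-0.02 87 z [0.0036 0.0058 0.0084] y -0.019 0.034 x -0.0177 -0.0001
0.0 189 z [0.0012 0.0064 0.0094] y -0.036 0.036 x 0.0002 0.0198
0.02 182 z [0.0041 0.0066 0.0088] y -0.03 0.032 x 0.02 0.04
0.04 188 z [0.0031 0.0067 0.0088] y -0.03 0.032 x 0.04 0.06
0.06 218 z [0.0029 0.0055 0.0081] y -0.03 0.032 x 0.06 0.0797
0.08 273 z [-0.0006  0.0047  0.007 ] y -0.03 0.032 x 0.0801 0.0999
0.1 5 z [-0.0004  0.0002  0.0057] y -0.018 0.013 x 0.1001 0.1005
side 609
-0.1 18 z [-0.004   0.0008  0.0052] y -0.032 -0.019 x -0.0989 -0.0823
-0.08 28 z [-0.0027  0.0025  0.0077] y -0.033 0.007 x -0.0784 -0.0602
-0.06 25 z [-0.0035  0.0022  0.0081] y -0.032 0.025 x -0.0584 -0.0412
-0.04 12 z [-0.0018  0.0076  0.0081] y -0.032 0.021 x -0.0394 -0.0208
-0.02 36 z [-0.0189 -0.0033  0.0125] y -0.035 0.035 x -0.0141 -0.0001
0.0 109 z [-0.0158  0.0035  0.0162] y -0.036 0.036 x 0.0007 0.0196
0.02 44 z [-0.0035  0.0044  0.008 ] y -0.032 0.015 x 0.0209 0.0398
0.04 47 z [-0.0033  0.0038  0.0082] y -0.031 0.022 x 0.0408 0.0599
0.06 75 z [-0.003   0.0055  0.0077] y -0.032 0.027 x 0.0601 0.0799
0.08 205 z [-0.0043  0.0002  0.0047] y -0.033 0.033 x 0.0806 0.1
0.1 10 z [-0.0009  0.0022  0.0039] y -0.028 0.027 x 0.1001 0.1012
```

View pics/r12.png

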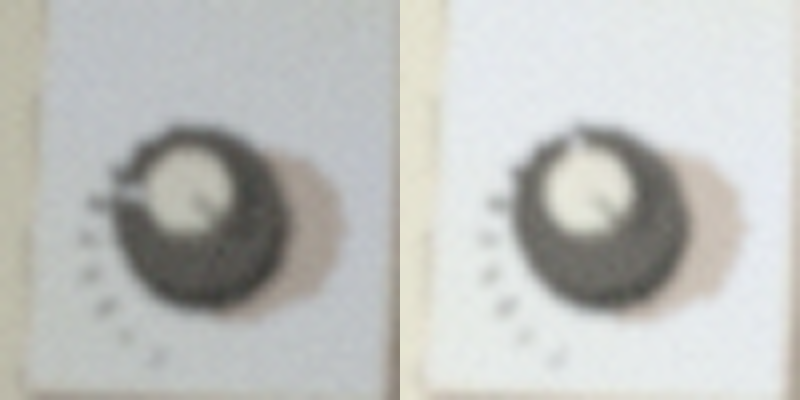

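```bash
python3 - <<'E'
from h import *
c0=load("top")
f=lambda x,y:(195+x/8,95+y/8)
C=np.array([.645,.2326])
def ang(pts,z):
    X=at_height(c0,np.array([f(*q) for q in pts]),z)[:,:2]-C
    return np.degrees(np.arctan2(X[:,1],X[:,0])).round(1),np.hypot(*X.T).round(4)
print("ticks",ang([(160,355),(127,338),(107,307),(90,275),(87,238),(98,203),(120,170)],.0265))
print("line before",ang([(130,190)],.068)); print("line after",ang([(178,140)],.068)) 
# unwrap ring annulus at z=.068, r .016-.028 in before/after
for nm in("cam_top.npz","cam12_top.npz"):
    c=dict(np.load(nm)); g=cv2.cvtColor(c["pixels"],cv2.COLOR_RGB2GRAY).astype(np.float32)
    al=np.radians(np.arange(-180,180,3)); v=[]
    for r in (.020,.023,.026):
        P=proj(c,np.c_[C[0]+r*np.cos(al),C[1]+r*np.sin(al),np.full(len(al),.0685)]).astype(np.float32)
        v.append(cv2.remap(g,P[:,0].reshape(1,-1),P[:,1].reshape(1,-1),cv2.INTER_LINEAR)[0])
    v=np.array(v)
    for rr in v: i=np.argsort(rr)[-5:]; print(nm,np.degrees(al[i]).round(),rr[i].round())
E
```

```text
ticks (array([157.2, 139.4, 121.4, 103.8,  86.1,  68.7,  49.9]), array([0.0412, 0.0425, 0.0411, 0.0427, 0.0432, 0.0428, 0.0428]))
line before (array([72.8]), array([0.0228]))
line after (array([14.8]), array([0.0253]))
cam_top.npz [30. 18. 24. 27. 21.] [133. 133. 133. 134. 134.]
cam_top.npz [21. 24. 69. 72. 75.] [108. 109. 111. 112. 113.]
cam_top.npz [81. 69. 78. 75. 72.] [ 91. 101. 101. 105. 106.]
cam12_top.npz [15. 27. 24. 18. 21.] [166. 167. 168. 168. 169.]
cam12_top.npz [27. 15. 24. 21. 18.] [144. 150. 152. 154. 156.]
cam12_top.npz [12. 24. 15. 21. 18.] [122. 133. 137. 140. 140.]
```

The ring line went from 73° to 18.5° azimuth. The ticks, spaced 17.5°, put the end stop at about 19.7°, so the ring is at full. The tone mark is unchanged, and the board pose agrees with depth to about 1 mm. Moving into the gap.

```bash
python3 - <<'E'
from h import *
bp,bR=final_board(25,.092,.035,-.03); tp,tR=tool_for(bp,bR)
plan(tp,tR,5)
E
```

```text
t 15.73 p [ 0.466  -0.2796  0.1531] 
q [-0.8573  0.6967  1.0146  2.1964  0.5246  0.6153 -0.4569] F [-0.3015  0.3801 -1.9206] M [ 1.0642 -0.0263 -0.0111] g 0.7331074491403871
tool axes (cols)
 [[ 0.9986 -0.0305 -0.0436]
 [-0.053  -0.6442 -0.763 ]
 [-0.0048  0.7642 -0.645 ]]
total rot deg 0.3418326643556569 dist 0.09320792122333903
1 [ 0.0002 -0.0001  0.0186] [-0.02  0.05  0.03]
2 [ 0.0002 -0.0001  0.0186] [-0.02  0.05  0.03]
3 [ 0.0002 -0.0002  0.0186] [-0.02  0.05  0.03]
4 [ 0.0002 -0.0002  0.0186] [-0.02  0.05  0.03]
5 [ 0.0002 -0.0002  0.0186] [-0.02  0.05  0.03]
```

{"op": "send_rows", "data": {"commands": [{"translation":[0,0,0.02],"rot":[0,0,0],"grip":0.05},{"translation":[0,0,0.02],"rot":[0,0,0],"grip":0.05},{"translation":[0,0,0.018],"rot":[0,0,0],"grip":0.05},{"translation":[0,0,0.014],"rot":[0,0,0],"grip":0.05},{"translation":[0,0,0.008],"rot":[0,0,0],"grip":0.05}]}}

```text
t: 16.15
eef_pos: [0.4619, -0.3417, 0.1013]
tool_rot: [0.421, 0.906, -0.023, -0.014]
contact_force: [-0.3, -0.5, -2.6]
gripper_width: 0.741
```

{"op": "send_rows", "data": {"commands": [{"translation":[0,0,0.004],"rot":[0,0,0],"grip":0.05},{"translation":[0,0,0.003],"rot":[0,0,0],"grip":0.05},{"translation":[0,0,0],"rot":[0,0,0],"grip":0.05},{"translation":[0,0,0],"rot":[0,0,0],"grip":0.05},{"translation":[0,0,0],"rot":[0,0,0],"grip":0.05}]}}

```text
t: 16.57
eef_pos: [0.4621, -0.3467, 0.098]
tool_rot: [0.421, 0.906, -0.024, -0.013]
contact_force: [0.9, -0.4, -1.4]
gripper_width: 0.737
```

```bash
python3 - <<'E'
from h import *
from station import read_camera
a=[]
for n in ("top","side"):
    c=read_camera(n); np.savez(f"cam13_{n}.npz",**c)
    u,v=proj(c,[.467,-.31,.1])[0].astype(int); a.append(cv2.resize(np.clip(c["pixels"][max(v-60,0):v+60,u-60:u+60,::-1].astype(float)*1.4-10,0,255).astype(np.uint8),(400,400),interpolation=cv2.INTER_CUBIC))
cv2.imwrite("pics/b13.png",np.hstack(a))
board_now()
bp,bR=final_board(25,.092,.015,-.03); tp,tR=tool_for(bp,bR)
plan(tp,tR,1)
o,p,R=pose(); bR=R*BIT_R; bp=p+R.apply(BIT_P)
c=dict(np.load("cam13_top.npz")); Q=cloud(c).reshape(-1,3); L=bR.inv().apply(np.nan_to_num(Q,nan=9)-bp)
m=(np.abs(L[:,1])<.036)&(np.abs(L[:,2])<.02)&(L[:,0]<.13)&(L[:,0]>.02)
for a in np.arange(.02,.12,.02):
    k=m&(L[:,0]>a)&(L[:,0]<=a+.02)
    if k.sum()>4: print(round(a,2),k.sum(),"z",np.percentile(L[k,2],[10,50,90]).round(4),"x",L[k,0].max().round(4))
E
```

```text
board c [ 0.46341738 -0.3075332   0.13117447] foot [ 0.46537847 -0.26516347  0.04061532] top [ 0.46145629 -0.34990292  0.22173362]
foot d screen 0.09552043863732462 s -0.03131794898503185 z 0.04061531760921021
top d screen 0.010689542306570196 s -0.03087942717849816 z 0.22173362380351352
theta 25.09692946329604
t 16.67 p [ 0.4619 -0.3468  0.0979] 
q [-0.6812  0.8382  0.9744  2.2058  0.5541  0.4019 -0.4814] F [-1.0348 -0.4607 -1.8519] M [ 1.018  -0.0592 -0.0117] g 0.7376667099504838
tool axes (cols)
 [[ 0.9985 -0.0325 -0.0437]
 [-0.0544 -0.6438 -0.7632]
 [-0.0033  0.7645 -0.6446]]
total rot deg 0.29857512639015316 dist 0.025739145479485928
1 [ 0.0014 -0.0173  0.019 ] [-0.1   0.28  0.06]
0.02 154 z [0.0049 0.0076 0.0099] x 0.0397
0.04 182 z [0.0056 0.0087 0.0112] x 0.0599
0.06 205 z [0.005  0.0078 0.0104] x 0.0799
0.08 352 z [-0.0163  0.0045  0.0076] x 0.1
0.1 136 z [-0.0108 -0.0083 -0.0019] x 0.12
```

View pics/b13.png

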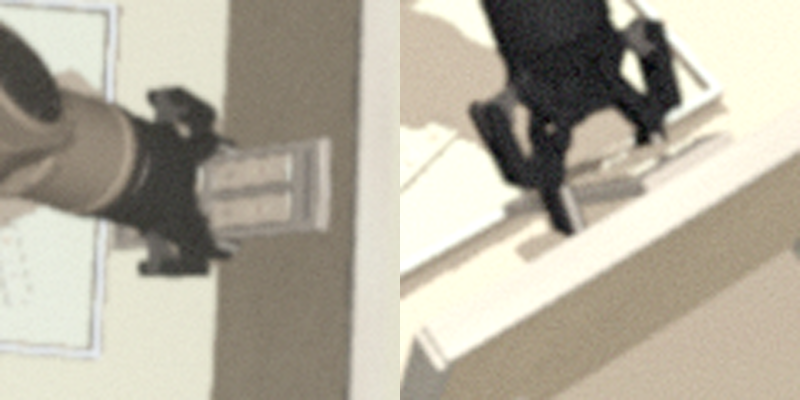

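{"op": "send_rows", "data": {"commands": [{"translation":[0.001,-0.001,0.005],"rot":[0,0,0],"grip":0.05},{"translation":[0,-0.006,0.005],"rot":[0,0,0],"grip":0.05},{"translation":[0,-0.006,0.005],"rot":[0,0,0],"grip":0.05},{"translation":[0,-0.005,0.004],"rot":[0,0,0],"grip":0.05},{"translation":[0,0,0],"rot":[0,0,0],"grip":0.05}]}}

```text
t: 17.08
eef_pos: [0.4617, -0.35, 0.0701]
tool_rot: [0.422, 0.906, -0.023, -0.014]
contact_force: [0.1, 0.0, -1.6]
gripper_width: 0.735
```

```bash
python3 - <<'E'
from h import *
board_now()
bp,bR=final_board(25,.092,.006,-.03); tp,tR=tool_for(bp,bR)
plan(tp,tR,1)
E
```

```text
board c [ 0.46327715 -0.31066706  0.10332936] foot [ 0.4649674  -0.26833533  0.01274698] top [ 0.4615869  -0.35299878  0.19391174]
foot d screen 0.0923315694125985 s -0.03156544734276571 z 0.012746977549453989
top d screen 0.007604420238035467 s -0.030589860401345023 z 0.19391174178507176
theta 25.065532524884553
t 17.08 p [ 0.4617 -0.35    0.0701] 
q [-0.6574  0.9043  0.9482  2.2056  0.5433  0.3502 -0.5127] F [ 0.0553  0.0319 -1.6252] M [ 1.0073 -0.1069  0.0334] g 0.7348688490926262
tool axes (cols)
 [[ 0.9985 -0.0303 -0.0459]
 [-0.0546 -0.6435 -0.7635]
 [-0.0064  0.7649 -0.6442]]
total rot deg 0.4428991556004022 dist 0.006809197889807799
1 [ 0.0015 -0.0049  0.0045] [-0.06  0.4   0.18]
```

{"op": "send_rows", "data": {"commands": [{"translation":[0,-0.0023,0.002],"rot":[0,0,0],"grip":0.05},{"translation":[0,-0.0023,0.002],"rot":[0,0,0],"grip":0.05},{"translation":[0,-0.001,0.001],"rot":[0,0,0],"grip":0.05},{"translation":[0,0,0],"rot":[0,0,0],"grip":0.05},{"translation":[0,0,0],"rot":[0,0,0],"grip":0.05}]}}

```text
t: 17.5
eef_pos: [0.4621, -0.3506, 0.0643]
tool_rot: [0.422, 0.906, -0.024, -0.013]
contact_force: [0.7, -0.6, -1.8]
gripper_width: 0.736
```

```bash
python3 - <<'E'
from h import *
board_now()
st()
E
```

```text
board c [ 0.46366537 -0.31129679  0.09755803] foot [ 0.46561166 -0.26897466  0.0069763 ] top [ 0.46171909 -0.35361891  0.18813976]
foot d screen 0.091726181961649 s -0.030889169339180393 z 0.006976296855456837
top d screen 0.00699189294408821 s -0.03042596404577228 z 0.18813975648198797
theta 25.066414698327026
t 17.5 p [ 0.4621 -0.3506  0.0643] 
q [-0.6535  0.9187  0.944   2.2052  0.5402  0.338  -0.5212] F [ 0.6507 -0.5522 -1.8334] M [ 1.036  -0.0765  0.001 ] g 0.7357518991805587
tool axes (cols)
 [[ 0.9985 -0.0327 -0.0448]
 [-0.0553 -0.6434 -0.7635]
 [-0.0039  0.7648 -0.6442]]
```

{"op": "send_rows", "data": {"commands": [{"translation":[0,-0.0015,0.0013],"rot":[0,0,0],"grip":0.05},{"translation":[0,-0.0015,0.0013],"rot":[0,0,0],"grip":0.05},{"translation":[0,-0.0008,0.0006],"rot":[0,0,0],"grip":0.05},{"translation":[0,0,0],"rot":[0,0,0],"grip":0.05},{"translation":[0,0,0],"rot":[0,0,0],"grip":0.05}]}}

```text
t: 17.92
eef_pos: [0.4622, -0.3514, 0.0602]
tool_rot: [0.422, 0.906, -0.025, -0.013]
contact_force: [0.4, -1.3, 5.6]
gripper_width: 0.738
```

```bash
python3 - <<'E'
from h import *
board_now()
st()
E
```

```text
board c [ 0.46372681 -0.31201381  0.09341537] foot [ 0.46577757 -0.26982142  0.00277545] top [ 0.46167606 -0.35420621  0.1840553 ]
foot d screen 0.09088905632422001 s -0.030679946146844956 z 0.002775445653707617
top d screen 0.00640314803010307 s -0.030438753570274774 z 0.18405529749270183
theta 24.987595932262476
t 17.92 p [ 0.4622 -0.3514  0.0602] 
q [-0.6509  0.9303  0.9414  2.2046  0.5381  0.33   -0.5275] F [ 0.396  -1.2657  5.622 ] M [-0.0557 -0.0938  0.0846] g 0.7381475581915237
tool axes (cols)
 [[ 0.9984 -0.0338 -0.0451]
 [-0.0563 -0.6423 -0.7644]
 [-0.0031  0.7657 -0.6432]]
```

The foot has touched the desk (Fz −1.8 → +5.6 N). Now I'll tuck it to the rim and lean the top back.

```bash
python3 - <<'E'
from h import *
bp,bR=final_board(26.5,.0945,.0028,-.0307); tp,tR=tool_for(bp,bR)
plan(tp,tR,3)
E
```

```text
t 17.92 p [ 0.4622 -0.3514  0.0602] 
q [-0.6509  0.9303  0.9414  2.2046  0.5381  0.33   -0.5275] F [ 0.396  -1.2657  5.622 ] M [-0.0557 -0.0938  0.0846] g 0.7381475581915237
tool axes (cols)
 [[ 0.9984 -0.0338 -0.0451]
 [-0.0563 -0.6423 -0.7644]
 [-0.0031  0.7657 -0.6432]]
total rot deg 1.552889659646535 dist 0.003025873723120551
1 [ 0.0001 -0.001  -0.0001] [ 0.5   0.12 -0.01]
2 [ 0.0001 -0.001  -0.0001] [ 0.5   0.12 -0.01]
3 [ 0.0001 -0.001  -0.0001] [ 0.5   0.12 -0.01]
```

{"op": "send_rows", "data": {"commands": [{"translation":[0,-0.001,0],"rot":[0.5,0,0],"grip":0.05},{"translation":[0,-0.001,0],"rot":[0.5,0,0],"grip":0.05},{"translation":[0,-0.001,0],"rot":[0.5,0,0],"grip":0.05},{"translation":[0,0,0],"rot":[0,0,0],"grip":0.05},{"translation":[0,0,0],"rot":[0,0,0],"grip":0.05}]}}

```text
t: 18.33
eef_pos: [0.4618, -0.3501, 0.0585]
tool_rot: [0.411, 0.911, -0.026, -0.013]
contact_force: [-0.1, -3.9, 6.8]
gripper_width: 0.744
```

```bash
python3 - <<'E'
from h import *
from station import read_camera
board_now(); st()
a=[]
for n in ("top","side"):
    c=read_camera(n); np.savez(f"cam14_{n}.npz",**c)
    u,v=proj(c,[.467,-.31,.1])[0].astype(int); a.append(cv2.resize(np.clip(c["pixels"][max(v-50,0):v+50,u-50:u+50,::-1].astype(float)*1.5-10,0,255).astype(np.uint8),(400,400),interpolation=cv2.INTER_CUBIC))
cv2.imwrite("pics/b14.png",np.hstack(a))
E
```

```text
board c [ 0.46336152 -0.31164502  0.09269027] foot [ 0.46562784 -0.26717124  0.00315287] top [ 0.4610952  -0.3561188   0.18222767]
foot d screen 0.0935280912127497 s -0.030965703346854594 z 0.0031528655441929176
top d screen 0.004463185794160787 s -0.030920551307690006 z 0.1822276734462992
theta 26.443485522827466
t 18.33 p [ 0.4618 -0.3501  0.0585] 
q [-0.632   0.9035  0.9258  2.2031  0.5362  0.3338 -0.5109] F [-0.106  -3.9312  6.8414] M [-0.7659 -0.0494  0.0269] g 0.7443632721205218
tool axes (cols)
 [[ 0.9983 -0.0361 -0.0451]
 [-0.0577 -0.6614 -0.7478]
 [-0.0029  0.7491 -0.6624]]
```

View pics/b14.png

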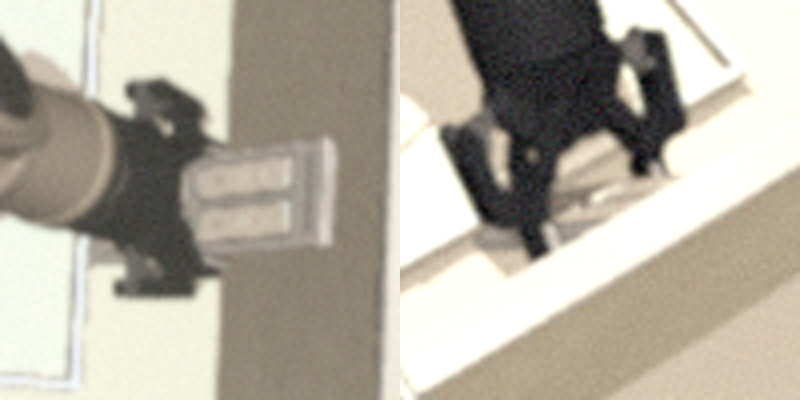

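The forces (Fy −3.9, Fz +6.8 N) fit a foot seated on the desk against the rim, and the top is about at the screen. Releasing in small steps.

{"op": "send_rows", "data": {"commands": [{"translation":[0,0,0],"rot":[0,0,0],"grip":0.063},{"translation":[0,0,0],"rot":[0,0,0],"grip":0.065},{"translation":[0,0,0],"rot":[0,0,0],"grip":0.067},{"translation":[0,0,0],"rot":[0,0,0],"grip":0.07},{"translation":[0,0,0],"rot":[0,0,0],"grip":0.075}], "force": 20}}

```text
t: 18.85
eef_pos: [0.4623, -0.3481, 0.0566]
tool_rot: [0.409, 0.912, -0.024, -0.013]
contact_force: [-0.6, -0.0, -0.1]
gripper_width: 0.877
```

{"op": "send_rows", "data": {"commands": [{"translation":[0,0,0],"rot":[0,0,0],"grip":0.08},{"translation":[0,0,0],"rot":[0,0,0],"grip":0.085},{"translation":[0,0,0],"rot":[0,0,0],"grip":0.085},{"translation":[0,0,0],"rot":[0,0,0],"grip":0.085},{"translation":[0,0,0],"rot":[0,0,0],"grip":0.085}]}}

```text
t: 19.27
eef_pos: [0.4622, -0.3485, 0.057]
tool_rot: [0.41, 0.912, -0.024, -0.013]
contact_force: [-0.4, 0.3, -0.3]
gripper_width: 1.001
```

```bash
python3 - <<'E'
from h import *
from station import read_camera
st()
a=[]
for n in ("top","side"):
    c=read_camera(n); np.savez(f"cam15_{n}.npz",**c)
    u,v=proj(c,[.467,-.31,.1])[0].astype(int); a.append(cv2.resize(np.clip(c["pixels"][max(v-50,0):v+50,u-50:u+50,::-1].astype(float)*1.5-10,0,255).astype(np.uint8),(400,400),interpolation=cv2.INTER_CUBIC))
cv2.imwrite("pics/b15.png",np.hstack(a))
E
```

```text
t 19.27 p [ 0.4622 -0.3485  0.057 ] 
q [-0.6327  0.904   0.923   2.2035  0.5354  0.3325 -0.5107] F [-0.4398  0.2832 -0.339 ] M [ 0.8309 -0.0887 -0.0443] g 1.000718833014457
tool axes (cols)
 [[ 0.9985 -0.0337 -0.0438]
 [-0.0552 -0.6633 -0.7464]
 [-0.0039  0.7476 -0.6641]]
```

View pics/b15.png

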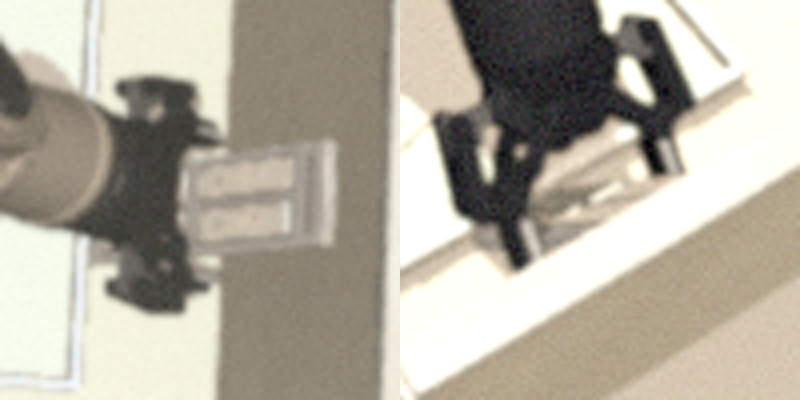

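The fingers are open and clear of both edges, and the board stays leaning. I'll back straight out along the tool axis.

{"op": "send_rows", "data": {"commands": [{"translation":[0,0,-0.01],"rot":[0,0,0],"grip":0.085},{"translation":[0,0,-0.015],"rot":[0,0,0],"grip":0.085},{"translation":[0,0,-0.02],"rot":[0,0,0],"grip":0.085},{"translation":[0,0,-0.025],"rot":[0,0,0],"grip":0.085},{"translation":[0,0,-0.025],"rot":[0,0,0],"grip":0.085}]}}

```text
t: 19.78
eef_pos: [0.4658, -0.2768, 0.121]
tool_rot: [0.41, 0.912, -0.025, -0.014]
contact_force: [0.6, 0.8, 0.5]
gripper_width: 0.999
```

{"op": "send_rows", "data": {"commands": [{"translation":[0,0,-0.03],"rot":[0,0,0],"grip":0.085},{"translation":[0,0,-0.03],"rot":[0,0,0],"grip":0.085},{"translation":[0,0.01,-0.025],"rot":[0,0,0],"grip":0.085},{"translation":[0,0.01,-0.02],"rot":[0,0,0],"grip":0.085},{"translation":[0,0,0],"rot":[0,0,0],"grip":0.085}]}}

```text
t: 20.2
eef_pos: [0.4726, -0.2105, 0.2073]
tool_rot: [0.408, 0.912, -0.024, -0.011]
contact_force: [0.9, -0.7, -0.2]
gripper_width: 0.995
```

```bash
python3 - <<'E'
from h import *
from station import read_camera
st()
for n in ("top","side"):
    c=read_camera(n); np.savez(f"cam16_{n}.npz",**c); cv2.imwrite(f"pics/{n}16.png",c["pixels"][:,:,::-1])
    Q=cloud(c).reshape(-1,3); rel=Q-RIM0; d=rel@NS+GAP; s=rel@TX
    m=(d>-.01)&(d<.105)&(s>-.075)&(s<.015)&(Q[:,2]>.004)
    for z in np.arange(.0,.2,.015):
        k=m&(Q[:,2]>z)&(Q[:,2]<=z+.015)&(d>.003)
        if k.sum()>3: print(n,round(z,3),k.sum(),"d",np.percentile(d[k],[5,50,95]).round(4),"s",np.percentile(s[k],[2,98]).round(3))
E
```

```text
t 20.2 p [ 0.4726 -0.2105  0.2073] 
q [-1.0227  0.5513  1.0448  2.1466  0.5024  0.8429 -0.4483] F [ 0.894  -0.6946 -0.1972] M [ 0.8008 -0.1084  0.0354] g 0.994629113539339
tool axes (cols)
 [[ 0.9986 -0.035  -0.0388]
 [-0.0522 -0.6654 -0.7447]
 [ 0.0003  0.7457 -0.6663]]
top 0.0 33 d [0.0322 0.0945 0.1047] s [-0.074  0.001]
top 0.015 141 d [0.0882 0.094  0.1043] s [-0.067  0.006]
top 0.03 109 d [0.0798 0.0857 0.0911] s [-0.059  0.002]
top 0.045 113 d [0.0723 0.0779 0.0834] s [-0.06   0.002]
top 0.06 121 d [0.0628 0.0697 0.0757] s [-0.06   0.003]
top 0.075 131 d [0.0558 0.062  0.0675] s [-0.059  0.001]
top 0.09 120 d [0.0483 0.0531 0.0597] s [-0.06   0.003]
top 0.105 137 d [0.0403 0.0465 0.0524] s [-0.06   0.003]
top 0.12 129 d [0.0341 0.039  0.0438] s [-0.06   0.001]
top 0.135 121 d [0.0266 0.0326 0.0374] s [-0.06  -0.001]
top 0.15 177 d [0.018  0.0245 0.0304] s [-0.06 -0.  ]
top 0.165 170 d [0.0051 0.0148 0.0197] s [-0.06 -0.  ]
top 0.18 71 d [0.0045 0.0091 0.0125] s [-0.059  0.001]
side 0.0 64 d [0.091  0.0999 0.101 ] s [-0.073  0.013]
side 0.015 125 d [0.0852 0.1009 0.1045] s [-0.073  0.012]
side 0.03 51 d [0.0747 0.0849 0.09  ] s [-0.063 -0.012]
side 0.045 50 d [0.0664 0.0771 0.0824] s [-0.063 -0.008]
side 0.06 56 d [0.0566 0.0683 0.0739] s [-0.063 -0.01 ]
side 0.075 76 d [0.0543 0.0601 0.0662] s [-0.063 -0.003]
side 0.09 40 d [0.0434 0.0516 0.058 ] s [-0.063 -0.009]
side 0.105 57 d [0.0392 0.0451 0.0503] s [-0.062 -0.011]
side 0.12 48 d [0.0343 0.0384 0.0432] s [-0.062 -0.009]
side 0.135 42 d [0.0283 0.0318 0.035 ] s [-0.061 -0.01 ]
side 0.15 7 d [0.0262 0.0273 0.0281] s [-0.053 -0.012]
```

View pics/side16.png

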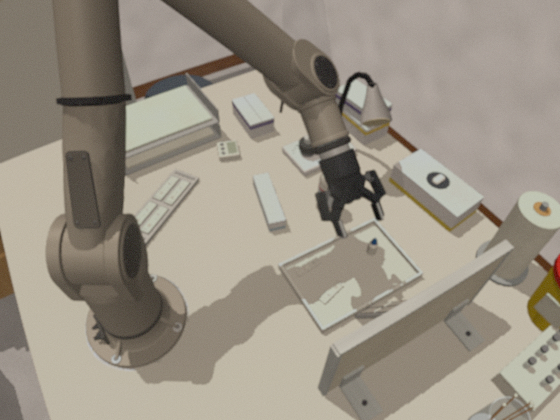

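View pics/top16.png

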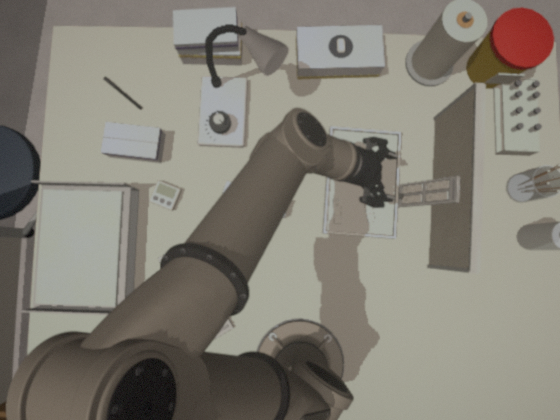

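Depth gives a lean of 27.0°, exactly the geometry of touching both rim and screen, with the foot at the rim. I'll lift the arm away to check the bottle and ring before handing in.

{"op": "send_rows", "data": {"commands": [{"translation":[0,0.02,-0.018],"rot":[0,0,0],"grip":0.085},{"translation":[0,0.025,-0.022],"rot":[0,0,0],"grip":0.085},{"translation":[-0.01,0.025,-0.022],"rot":[0,0,0],"grip":0.085},{"translation":[-0.02,0.025,-0.022],"rot":[0,0,0],"grip":0.085},{"translation":[-0.02,0.02,-0.018],"rot":[0,0,0],"grip":0.085}]}}

```text
t: 20.72
eef_pos: [0.429, -0.2102, 0.3495]
tool_rot: [0.411, 0.911, -0.027, -0.012]
contact_force: [-1.1, 1.4, 2.5]
gripper_width: 0.993
```

{"op": "send_rows", "data": {"commands": [{"translation":[-0.03,0,0],"rot":[0,0,0],"grip":0.085},{"translation":[-0.03,0,0],"rot":[0,0,0],"grip":0.085},{"translation":[-0.02,0,0],"rot":[0,0,0],"grip":0.085},{"translation":[0,0,0],"rot":[0,0,0],"grip":0.085},{"translation":[0,0,0],"rot":[0,0,0],"grip":0.085}]}}

```text
t: 21.13
eef_pos: [0.3723, -0.2023, 0.3436]
tool_rot: [0.404, 0.914, -0.024, -0.02]
contact_force: [0.3, -0.2, 0.5]
gripper_width: 0.996
```

```bash
python3 - <<'E'
from h import *
from station import read_camera
st()
for n in ("top","side"):
    c=read_camera(n); np.savez(f"cam17_{n}.npz",**c); cv2.imwrite(f"pics/{n}17.png",c["pixels"][:,:,::-1])
    Q=cloud(c).reshape(-1,3); rel=Q-RIM0; d=rel@NS+GAP; s=rel@TX
    for z in (.0375,.1575):
        k=(d>.003)&(d<.1)&(s>-.055)&(s<-.005)&(np.abs(Q[:,2]-z)<.01); print(n,z,k.sum(),np.median(d[k]))
    k=(d>-.003)&(d<.03)&(s>-.055)&(s<-.005)&(Q[:,2]>.172)&(Q[:,2]<.2); print("top end",k.sum(),Q[k,2].max() if k.any() else 0,np.percentile(d[k],[5,50,95]) if k.any() else 0)
    m=(Q[:,0]>.5)&(Q[:,0]<.65)&(Q[:,1]>-.02)&(Q[:,1]<.1)&(Q[:,2]>.06)&(Q[:,2]<.2); print("bottle",m.sum(),cv2.minEnclosingCircle((Q[m,:2]*1000).astype(np.float32)) if m.any() else 0)
E
```

```text
t 21.13 p [ 0.3723 -0.2023  0.3436] 
q [-1.4999 -0.225   1.1014  2.1954  0.8876  1.6052 -0.7412] F [ 0.3269 -0.1809  0.4624] M [ 0.7572 -0.102  -0.0384] g 0.9956715782034558
tool axes (cols)
 [[ 0.9981 -0.0274 -0.0556]
 [-0.0596 -0.6732 -0.737 ]
 [-0.0173  0.7389 -0.6736]]
top 0.0375 53 0.08610136318109261
top 0.1575 185 0.02481997117283595
top end 252 0.19976768126254585 [-0.0007  0.006   0.0155]
bottle 152 ((581.1173706054688, 41.28583908081055), 28.236312866210938)
side 0.0375 37 0.08668389556851899
side 0.1575 13 0.0278929012491545
top end 0 0 0
bottle 645 ((574.789794921875, 38.56882858276367), 29.542423248291016)
```

View pics/side17.png

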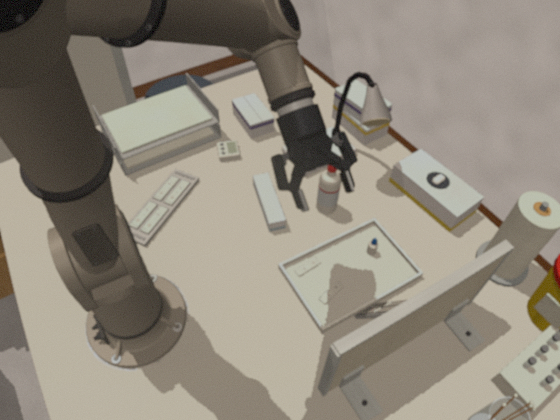

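View pics/top17.png

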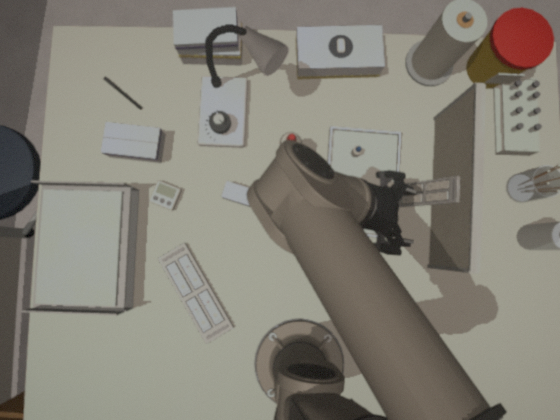

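The side view shows the bottle at (328,190) and the dropper at (372,243), both unmoved. The top view shows the board leaning on the screen at (430,190) and the ring line pointing up at (218,113). The gripper is clear of everything. Handing in.

```bash
python3 -c "
from station import *
print(hand_in())"
```

```text
the job is handed in; nothing more can be done
None
```

The board is standing on end in the gap and the lamp ring is at full brightness. I handed the job in at about 21 s of the 58 s; no verdict was reported.

- **Ring:** I gripped only the outer ring and turned it clockwise until the torque rose at its stop. From above, the white line went from about 73° to 18.5° azimuth. The tick spacing puts the stop at about 19.7°, so the ring is there within picture accuracy. The tone knob's mark looks the same before and after.
- **Board:** I gripped it mid-length across the 64 mm width, stood it up and lowered it until the foot touched the desk. I then slid the foot towards the rim, leaned the top back and opened the fingers slowly.
    - The lean measured 27.0° (top camera), which is what touching both rim and screen in a 100 mm gap should give.
    - The last tracked position before release put the foot centre about 7 mm from the rim and 3 mm high. The upper end was about 4–5 mm from the screen and 182 mm high, and the board middle about 31 mm off the tray middle.
- **Other things:** The bottle measured within about 3 mm of where it started. The dropper sat at its starting pixel. The other loose things showed no visible shift in the last pictures, though I did not measure them.

**What disagreed:**
- **Tool geometry:** The stated geometry did not fit the pictures. The fingertips were about 40 mm farther back along the tool than the reported TCP implies. My first close on the ring was just above it and gripped nothing, so I measured the offset from depth and corrected for it.
- **Pick tilt:** I had to redo the pick with less tilt because joint 5 was nearing its limit.
- **Final side-camera reading:** After release the side camera gave the board's lean 1–3 mm differently from the top camera, within the stated calibration plus noise.

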